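# Pry up a gear unit and pack its foot

## Task

Get the packing plate under the near foot of the heavy gear unit: push the pry bar's toe over the fulcrum block, handle raised, until it is felt against the back of the notch under that foot, lever the foot up, tuck the bar's handle under the low shelf's lip and ease it up against that thin sheet without bending it, so that it holds the load by itself. Then slip the packing plate under the raised foot, flat on the bench beside the bar, square and in as far as the foot is deep, free the handle and let the unit down gently onto the plate. Draw the bar clear of the unit and leave it lying across its block or on the bench; do not shove the unit, ram it or let it drop, and leave the other things alone.

Things in the scene. Friction and masses are not known exactly. Their poses are not given: they have to be found in the camera images.
- gear_unit: Heavy grey cast gear unit, 240 (x) x 200 (y) x 205 mm, 7 to 11 kg, loose on the bench. Origin: centre of its underside; -y faces the pry bar. Its two feet (y -100 to -60 and 60 to 100) are 240 long in x, 40 deep, 24 high, under a flange 14 thick over the whole base; the housing above is 38 mm back from the near foot's face. Pried up at the near foot, it tips about the far foot's outer edge.
- foot_edge (a point): Middle of the near (-y) foot's outer face, at the level of the unit's underside (unit's x 0, y -100, z 0); height 0 while the unit stands flat. Here is the mouth of the pry notch under the foot: 80 wide in x, 24 high, with a back wall out of sight, 14 to 32 mm in (it differs from casting to casting).
- fulcrum: Loose dark steel fulcrum block: base 50 (x) x 44 (y) x 18 mm under a half-round crown along x, radius 12, its axis 18 above the underside (crown top 30 high). Origin: centre of its underside. It stands about 58 mm in front of the near foot's face.
- pry_bar: Straight flat steel pry bar, 400 long, 20 wide, 12 thick, 0.6 kg. Origin: mid-length on its underside; y points along it to the toe, z out of its broad top. The last 60 mm (y 140 to 200) taper to a toe 5 thick, sloping on top, flat below. It starts across the fulcrum's crown, handle end on the bench (sloping 5 degrees), toe in the air 8 to 24 mm short of the near foot.
- bar_toe (a point): End of the pry bar's toe, on its underside (bar y 200). To go over the crown and home into the notch without catching on its roof, the bar must slope about 17 degrees, toe down, handle raised; the roof is met when the handle is lowered to 12 to 15 degrees.
- bar_handle_end (a point): End of the pry bar's handle, on its underside (bar y -200). It starts beside the low shelf's lip, 30 to 55 mm from it; with the toe in the notch, the handle pressed below 34 mm and swung sideways 10 to 14 degrees, its last 55 mm go under the lip, which then holds the foot about 14 mm up.
- plate: Plain flat steel packing plate, 36 (x) x 120 (y) x 8 mm, 0.27 kg, flat on the bench. Origin: centre of its underside; its long axis is y.
- plate_front (a point): Middle of one short end of the plate, on the underside (plate y 60); this end starts pointing roughly to the gear unit and goes in under the foot.
- low_shelf: Low steel shelf fixed on the bench, 170 (x) x 260 (y), top 62 high, with a folded lip all round from 34 to 62 high; open below but for feet at least 70 mm in from its +x lip, which runs beside the bar's handle. Origin: on the bench under that lip's outer face, at the end nearer the gear unit; the shelf covers x -170 to 0, y -260 to 0.
- parts_bin: Bystander: open yellow plastic bin, 85 x 120 x 55 mm, standing on the low shelf. Origin: centre of its underside.
- bearing: Bystander: round steel bearing, 90 across, 22 high, flat on the bench. Origin: centre of its underside.
- carton: Bystander: small closed cardboard carton, 60 x 80 x 45 mm, on the bench. Origin: centre of its underside.
Things that resemble listed ones, but are neither listed nor needed, are in the scene too. Of the things that look like the plate, the middle-sized one is meant.

How it is judged:
On the way, in this order (a step that is already met when the one before it is completed fails the run):
1. with the handle still raised (bar sloping over 15 degrees), the bar's toe is pushed home and felt against the back of the notch, at least 12 mm in (contact force between pry_bar and gear_unit above 2 N and angle between pry_bar's own z axis and vertical above 0.265 rad and y of bar_toe in the frame of gear_unit above -0.088 m and x of bar_toe in the frame of gear_unit between -0.04 and 0.04 m and height (world z) of bar_toe below 0.024 m and height (world z) of foot_edge below 0.003 m), for 0.1 s.
2. the pry bar, let go of, holds the near foot at least 10 mm up by itself (height (world z) of foot_edge above 0.01 m and contact force between the fingers and pry_bar below 0.3 N and contact force between pry_bar and gear_unit above 8 N and contact force between pry_bar and low_shelf above 2 N), for 0.3 s.
3. with the foot still held up by the bar, the plate lies flat on the bench under the foot, its end at least 30 mm in from the foot's outer face (height (world z) of foot_edge above 0.01 m and contact force between pry_bar and gear_unit above 8 N and height (world z) of plate below 0.003 m and y of plate_front in the frame of gear_unit between -0.07 and -0.035 m and x of plate_front in the frame of gear_unit between -0.11 and 0.11 m and angle between the y axis of plate and the y axis of gear_unit, either way round below 0.26 rad), for 0.2 s.
At the end, for the whole second after the job is handed in: The gear unit's near foot rests on the packing plate, which lies flat on the bench with its end 30 to 65 mm in from the foot's outer face and within 15 degrees of square; the bar's toe is at least 3 mm clear of the unit and the bar lies low (its middle under 40 mm high); all at rest (y of plate_front in the frame of gear_unit between -0.07 and -0.035 m and x of plate_front in the frame of gear_unit between -0.11 and 0.11 m and angle between the y axis of plate and the y axis of gear_unit, either way round below 0.26 rad and contact force between plate and gear_unit above 8 N and height (world z) of plate below 0.003 m and height (world z) of foot_edge between 0.0035 and 0.0105 m and y of bar_toe in the frame of gear_unit below -0.103 m and contact force between pry_bar and gear_unit below 0.1 N and height (world z) of pry_bar below 0.04 m and linear speed of each of gear_unit, plate, pry_bar below 0.01 m/s); the robot touches nothing.
It fails at once if the gear unit is dropped: it moves faster than 0.1 m/s (linear speed of gear_unit above 0.1 m/s).
It fails at once if the gear unit is moved more than 20 mm from where it stood (lifting included) (distance of gear_unit from where it was at the start of the episode above 0.02 m).
It fails at once if the bar is forced against the gear unit: over 25 N while its toe is being pushed home (bar sloping over 15 degrees, handle up), or over 90 N at any time ((contact force between pry_bar and gear_unit above 25 N and angle between pry_bar's own z axis and vertical above 0.265 rad) or contact force between pry_bar and gear_unit above 90 N).
It fails at once if a bystander is disturbed by more than 20 mm (distance of any of parts_bin, bearing, carton from where it was at the start of the episode above 0.02 m).
It fails at once if the shelf's thin lip is forced: the bar bears on the low shelf with more than 22 N (contact force between pry_bar and low_shelf above 22 N).
It also fails if it takes over 72 s, if anything falls off the work surface, if the arm or the gripper's body presses on something with over 40 N, if the wrist force passes 120 N, or if a joint passes its speed limit or range.

## Robot

A 6-joint arm with a two-finger parallel gripper is mounted at the origin on the work surface. World frame = base frame: x ahead of the robot, y to its left, z up, the work surface at z = 0. Lengths are in m, angles in rad, forces in N, time in s.
With the tool pointing down it reaches from about 0.425 to 0.95 m from the base axis. Payload 3.5 kg.
Tool frame: the origin (TCP) lies at the very end of the fingers, on their centre line; the grasp point (between the pads) lies 19 mm behind it; z points along the fingers, y is the direction in which the jaws open and shut (so a half turn about z gives the same grasp; the last joint's range is limited). The gripper opens to 85 mm and grips with 20 to 120 N. Pads are 22 mm wide; open, the fingers measure 114 mm over their backs; the gripper's body (76 mm by 85 mm) begins 54 mm behind the grasp point. The pads swing forward as they close: fully open they stand 13 mm farther back than shut.
Start: joints at [-1.316, 0.286, 1.577, -0, 1.279, -0.15], TCP at [0.266, -0.62, 0.205] pointing down, gripper open.
Joint ranges: [-2.77, 2.77], [-0.9, 2.22], [0.21, 2.48], [-1.53, 4.67], [0.24, 2.81], [-2.84, 2.84]. Speed limits (rad/s): [2.79, 2.79, 3.14, 3.14, 3.14, 3.14].

## Interface

Orientations are given as [roll, pitch, yaw] about the fixed x, y, z axes, in that order (R = Rz(yaw) Ry(pitch) Rx(roll)).
In Python, from station import robot, cams, silhouettes gives the robot as it stands.
- The arm moves only by the tool move_arm, never from a script. Its argument "motion" is a list of rows, each a list of 3 entries, a list of its own where there are three numbers: the shift along the world's x, y, z in units of 300 mm (1.0 is 300 mm), then the turn, a rotation vector about the world's x, y, z in units of pi rad (1.0 is pi rad), then the closure, from -1 (fully open) to 1 (shut). A call has exactly 10 rows; each row is the pose to reach, as a shift and turn from the pose commanded when the call began, turning the shorter way round; what a row does not reach only later rows make up. A row lasts 1/12 s, in which the tool goes at most 41.7 mm and 7.16 degrees, less where a joint would pass 70% of its speed; a pose out of reach is approached as far as the arm can. A call with a number of a shift or a turn outside -1 to 1 is refused whole. A call with a gripper value outside its range is refused whole. The fingers move at their own pace and stop on an object; "force" is the grip in N (left out, the last holds). Time passes only in rows, so rows that repeat a pose let the fingers close, or fill a call up. It gives the time, the measured TCP pose, the force and the opening at its end, in the units of the state.
- robot.state(): the state, without advancing time (a new reading comes with each control period).
- cams.grab_frame(name): name is "scene" or "top" or "wrist"; returns the picture (400x640x3 uint8, red, green, blue); there is no depth.
- cams.camera_params(name): a dict with "fx", "fy", "cx", "cy" (pixels), "eye" and "attitude" of the camera in the world. Camera axes: x right, y down, z forward; pixel columns grow to the right and rows downward; lengths in m; the calibration is good to about 2 mm. A picture is of the moment at which its call begins: read the wrist's pose just before it. camera_params takes no time and is no camera call; for the wrist camera it gives the pose at the moment of the call.
- robot.finish_job(): hands the job in, once; it reports no verdict.
Trained networks look in the newest picture that a camera, given by its name, has taken for a name from the list of things; names that differ only in an ending like _2 or _b are one class to them, and where a whole thing is asked for, a point or a joint stands for the part that bears it (a point fixed in the world has none). Each returns a list of dicts, best first, with "p" (0 to 1); they miss things now and then, are a little off and sometimes report something else, mostly with a low value. They report only what shows in the picture. A call takes as long as a camera call. They do not tell look-alikes from the thing itself.
- silhouettes(camera, thing): "region" (400x640 bool, what is visible of it) and "centre" ([column, row] in pixels, amid what is visible of it).
The state is a dict: "time_s": time; "joint_positions": joint angles; "qd": joint speeds; "joint_torque": joint torques, N m; "ee_pos": TCP position; "eef_rot": TCP orientation; "wrist_force": force on the tool from outside, world axes, zero at the start; "torque": the same for the moment, N m; "opening": finger opening in m.
Only numpy, scipy, OpenCV 4.12 (cv2) and the standard library are available. Lean on these libraries where they do the work, as an engineer would, in place of code of your own. Each camera call takes 0.05 s, during which the arm holds its last target.

## Working session

There is one attempt and no reset: what is moved stays moved. The work goes in short steps, Python scripts to look and compute and a tool call to move; the robot and the scene stay as the last step left them, time stands still between calls to the robot, and variables do not carry over. Pictures are saved under pics/ and viewed, and the job is handed in when it is done.

Besides the shell and the picture viewer there is one more tool, called after "Request:" as name([rows], argument=value, ...), one row to a line, values as JSON. move_arm: Moves the arm, as the interface text tells. Its arguments: {"type":"object","properties":{"motion":{"type":"array","items":{"type":"array"}},"force":{"type":"number"}},"required":["motion"]}

```bash
ls; mkdir -p pics; python3 - <<'E'
from station import robot,cams,silhouettes
import cv2
print(robot.state())
for n in ["scene","top","wrist"]:
    im=cams.grab_frame(n); cv2.imwrite(f"pics/a_{n}.png",im[:,:,::-1]); print(n,cams.camera_params(n))
E
```

```text
pics
{'time_s': 0.0, 'joint_positions': array([-1.31601700e+00,  2.87180150e-01,  1.57820718e+00,  2.88396551e-05,
        1.27858268e+00, -1.50022784e-01]), 'qd': array([ 0.00098024,  0.00058473, -0.00051989,  0.00059313, -0.00021236,
       -0.00065587]), 'joint_torque': array([ 4.12366635e-04, -4.05973113e+01, -2.92626661e+01, -1.34587840e-04,
        5.85052432e-03, -1.32680708e-05]), 'ee_pos': array([ 0.26567503, -0.61972779,  0.20392125]), 'eef_rot': array([-3.13924612e+00, -3.82609471e-04,  4.04793325e-01]), 'wrist_force': array([-1.04002262,  0.47301079, -0.29086702]), 'torque': array([0.05318021, 0.00850698, 0.01906117]), 'opening': 0.08545134620275216}
scene {'fx': 485.0879517607007, 'fy': 485.0879517607007, 'cx': 322.13049772650305, 'cy': 191.28812310097592, 'eye': array([1.02756126, 0.3377788 , 0.98062779]), 'attitude': array([-2.55901266, -0.00727845,  2.21674989])}
top {'fx': 373.5655727772412, 'fy': 373.5655727772412, 'cx': 318.51828094422365, 'cy': 196.7932004378805, 'eye': array([ 0.39197946, -0.00102038,  0.87314328]), 'attitude': array([-2.95786188, -0.02214212, -1.54596039])}
wrist {'fx': 333.44276696938175, 'fy': 333.44276696938175, 'cx': 315.7599838105267, 'cy': 195.65231762258213, 'eye': array([ 0.33056439, -0.59107916,  0.37244736]), 'attitude': array([ 2.85540045e+00,  2.11282866e-03, -1.16633252e+00])}
```

View pics/a_scene.png

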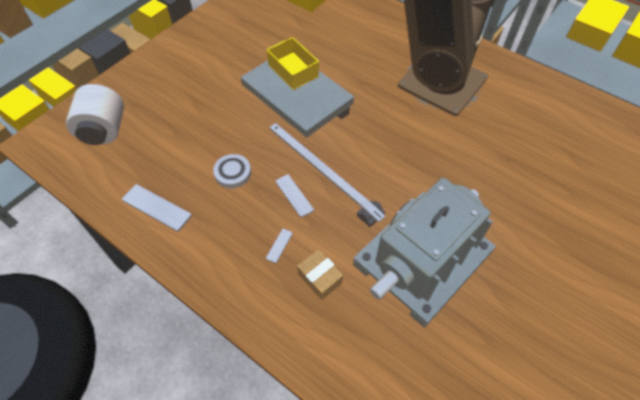

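View pics/a_top.png

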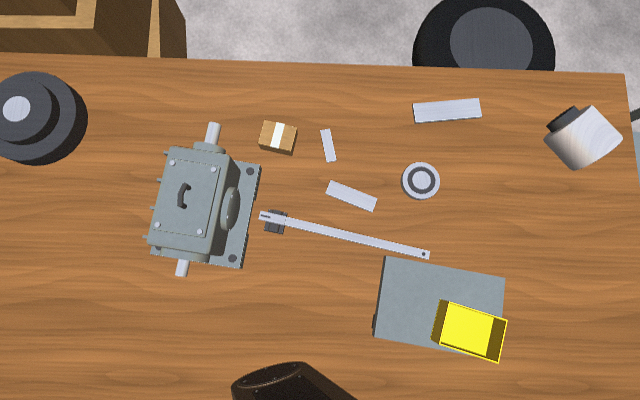

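View pics/a_wrist.png

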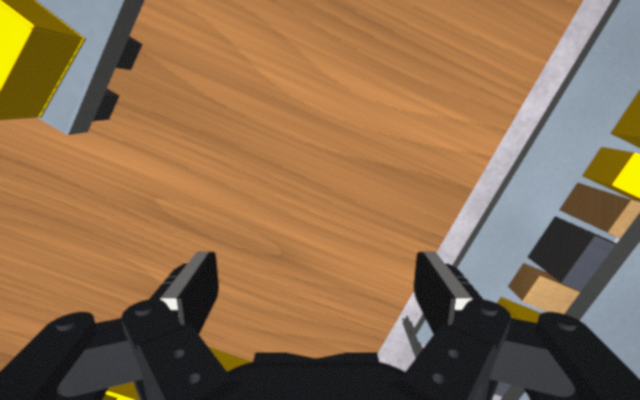

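```bash
cat > h.py <<'E'
from station import robot,cams,silhouettes
import numpy as np, cv2
from scipy.spatial.transform import Rotation as Rn
def rpy(a): return Rn.from_euler('xyz',a).as_matrix()
def ray(c,uv):
    d=np.array([(uv[0]-c['cx'])/c['fx'],(uv[1]-c['cy'])/c['fy'],1.0])
    return rpy(c['attitude'])@d
def onz(c,uv,z):
    d=ray(c,uv); return c['eye']+d*(z-c['eye'][2])/d[2]
def proj(c,P):
    p=(np.atleast_2d(P)-c['eye'])@rpy(c['attitude'])
    return np.c_[p[:,0]/p[:,2]*c['fx']+c['cx'],p[:,1]/p[:,2]*c['fy']+c['cy']]
def tri(cs,uvs):
    A=np.zeros((3,3));b=np.zeros(3)
    for c,uv in zip(cs,uvs):
        d=ray(c,uv);d/=np.linalg.norm(d);M=np.eye(3)-np.outer(d,d);A+=M;b+=M@c['eye']
    return np.linalg.solve(A,b)
def save(name,im): cv2.imwrite(f"pics/{name}.png",im[:,:,::-1])
E
python3 - <<'E'
from h import *
import pickle
D={}
for n in ["scene","top"]:
    im=cams.grab_frame(n);D[n]=dict(im=im,c=cams.camera_params(n))
    ov=im.copy()
    for t in ["gear_unit","fulcrum","pry_bar","plate","low_shelf","parts_bin","bearing","carton"]:
        r=silhouettes(n,t)
        D[n][t]=r
        print(n,t,[(np.round(x['p'],2),np.round(x['centre'],1),int(x['region'].sum())) for x in r])
pickle.dump(D,open('D.pkl','wb'))
E
```

```text
scene gear_unit [(np.float64(0.92), array([426.9, 250.4]), 11844)]
scene fulcrum [(np.float64(0.76), array([368.6, 215.3]), 288)]
scene pry_bar [(np.float64(0.76), array([329.1, 177.3]), 1169)]
scene plate [(np.float64(0.88), array([275.6, 243.8]), 399), (np.float64(0.86), array([293.9, 197.4]), 724), (np.float64(0.69), array([158.5, 205.8]), 1488)]
scene low_shelf [(np.float64(0.61), array([300.2,  98.8]), 4267)]
scene parts_bin [(np.float64(0.88), array([292.6,  64.2]), 1745), (np.float64(0.2), array([303. ,  97.6]), 4192)]
scene bearing [(np.float64(0.9), array([233.1, 168.2]), 992), (np.float64(0.22), array([302.3,  99. ]), 4112)]
scene carton [(np.float64(0.91), array([321. , 276.2]), 1400)]
top gear_unit [(np.float64(0.73), array([205.9, 207.3]), 11477)]
top fulcrum [(np.float64(0.7), array([274.8, 227.2]), 244)]
top pry_bar [(np.float64(0.79), array([343., 231.]), 1744)]
top plate [(np.float64(0.97), array([443.3, 109.8]), 1421), (np.float64(0.77), array([330.4, 145.3]), 318), (np.float64(0.55), array([350. , 194.7]), 805)]
top low_shelf [(np.float64(0.79), array([423.6, 296.5]), 7462), (np.float64(0.62), array([469.3, 331.5]), 3214)]
top parts_bin [(np.float64(0.66), array([471. , 331.3]), 3239)]
top bearing [(np.float64(0.84), array([420. , 178.7]), 1175)]
top carton []
```

```bash
python3 - <<'E'
import pickle,cv2
D=pickle.load(open('D.pkl','rb'))
t=D['top']['im'];s=D['scene']['im']
def crop(im,x0,y0,w,h,k,n): cv2.imwrite(f'pics/{n}.png',cv2.resize(im[y0:y0+h,x0:x0+w],None,fx=k,fy=k,interpolation=cv2.INTER_CUBIC)[:,:,::-1])
crop(t,140,110,200,150,4,'c_top1')
crop(t,310,150,200,150,4,'c_top2')
crop(s,240,100,200,150,4,'c_sc1')
crop(s,330,170,180,140,4,'c_sc2')
E
```

```text
(no output)
```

View pics/c_top1.png

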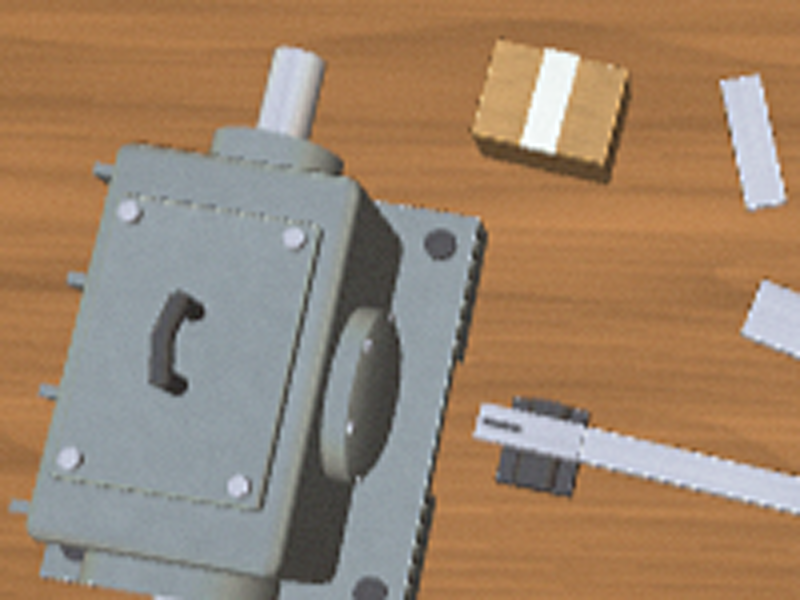

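View pics/c_top2.png

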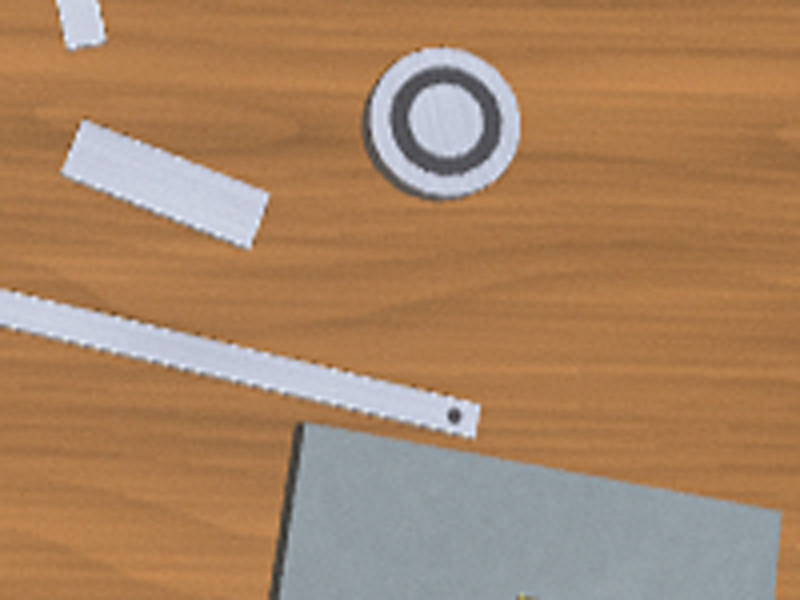

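View pics/c_sc1.png

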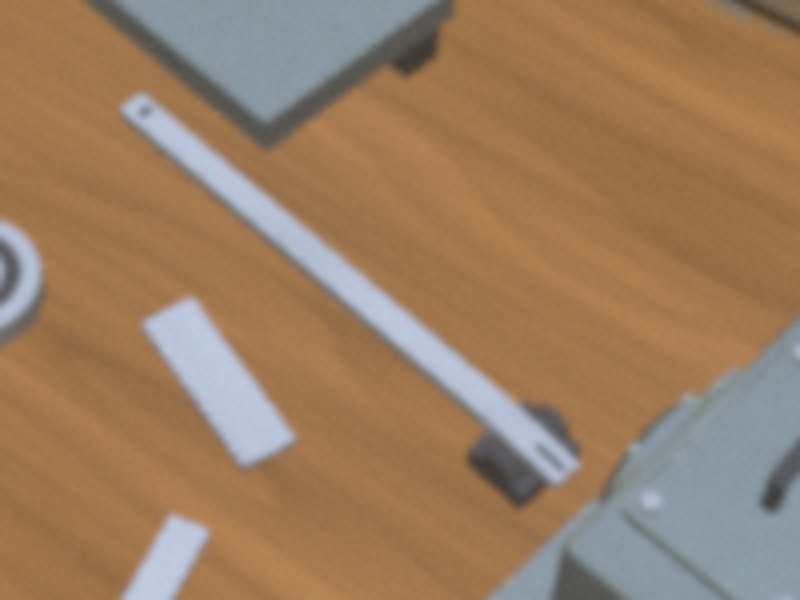

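View pics/c_sc2.png

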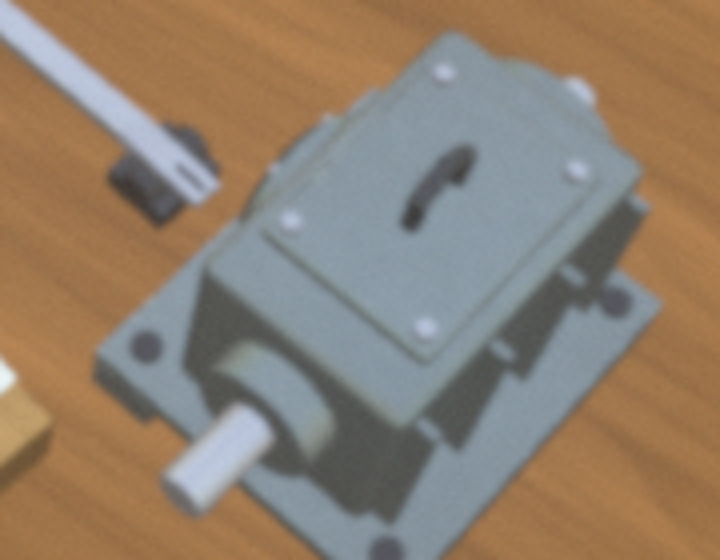

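```bash
python3 - <<'E'
from h import *
T=cams.camera_params('top');S=cams.camera_params('scene')
pts={
'plA':((331.2,180),(313.8,209.2)),'plB':((325.5,193.3),(313.8,209.2)),
}
def two(n,t,s):
    P=tri([T,S],[t,s]); e=[np.round(np.linalg.norm(proj(c,P)[0]-u),1) for c,u in((T,t),(S,s))]
    print(n,np.round(P,4),e)
two('pl1',(331.2,180),(301.8,216.8))  # try
two('pl1b',(331.2,180),(313.8,209.2))
two('pl2',(325.5,193.3),(313.8,209.2))
two('pl3',(372.5,212),(288.2,174.2))
two('pl4',(377,198.5),(275.8,180.8))
two('toe +x',(260.5,210.8),(379.2,221.2))
two('toe -x',(258.5,219.2),(385,216.2))
two('han +x',(430,251.2),(270,127))
two('han -x',(428.5,259.2),(275,123.8))
two('shelf',(385.8,255.8),(307,131.2))
two('flange near+x',(261.2,165),(354.2,259.2))
for z,u in((.038,(261.2,165)),(.038,(243,268)),(.062,(385.8,255.8)),(.062,(505,278))): print('top',z,np.round(onz(T,u,z),4))
for z,u in((.038,(354.2,259.2)),(.038,(495,245.5)),(.062,(307,131.2))): print('scene',z,np.round(onz(S,u,z),4))
E
```

```text
pl1 [ 0.5948 -0.0429  0.001 ] [np.float64(1.3), np.float64(1.4)]
pl1b [ 0.5818 -0.0308  0.0359] [np.float64(6.3), np.float64(6.3)]
pl2 [ 0.5621 -0.031   0.0035] [np.float64(0.8), np.float64(0.8)]
pl3 [ 0.5204 -0.1427  0.0039] [np.float64(0.8), np.float64(0.7)]
pl4 [ 0.5535 -0.1542  0.0031] [np.float64(0.5), np.float64(0.5)]
toe +x [0.5118 0.1165 0.0322] [np.float64(0.8), np.float64(0.8)]
toe -x [0.4927 0.1198 0.0319] [np.float64(0.7), np.float64(0.7)]
han +x [ 0.4324 -0.2758  0.0064] [np.float64(0.7), np.float64(0.6)]
han -x [ 0.4143 -0.2731  0.0042] [np.float64(0.4), np.float64(0.3)]
shelf [ 0.4175 -0.163   0.0559] [np.float64(0.8), np.float64(0.7)]
flange near+x [0.6204 0.1226 0.0251] [np.float64(1.3), np.float64(1.4)]
top 0.038 [0.6182 0.1182 0.038 ]
top 0.038 [0.3845 0.1455 0.038 ]
top 0.062 [ 0.4181 -0.1634  0.062 ]
top 0.062 [ 0.3775 -0.4199  0.062 ]
scene 0.038 [0.6245 0.1281 0.038 ]
scene 0.038 [0.4125 0.3533 0.038 ]
scene 0.062 [ 0.421  -0.1579  0.062 ]
```

Request:
move_arm([
  [[0.63, 1.0, 0.1], [0, 0, 0.308], -1],
  [[0.63, 1.0, 0.1], [0, 0, 0.308], -1],
  [[0.63, 1.0, 0.1], [0, 0, 0.308], -1],
  [[0.63, 1.0, 0.1], [0, 0, 0.308], -1],
  [[0.63, 1.0, 0.1], [0, 0, 0.308], -1],
  [[0.63, 1.0, 0.1], [0, 0, 0.308], -1],
  [[0.63, 1.0, 0.1], [0, 0, 0.308], -1],
  [[0.63, 1.0, 0.1], [0, 0, 0.308], -1],
  [[0.63, 1.0, 0.1], [0, 0, 0.308], -1],
  [[0.63, 1.0, 0.1], [0, 0, 0.308], -1],
])

```text
time_s: 1.88
ee_pos: [0.4571, -0.3168, 0.2363]
eef_rot: [3.14, -0.001, 1.378]
wrist_force: [-0.1, 0.8, 0.1]
opening: 0.0854
```

```bash
python3 - <<'E'
from h import *
c=cams.camera_params('wrist');im=cams.grab_frame('wrist');save('w1',im)
s=robot.state();print({k:np.round(s[k],3) for k in('time_s','joint_positions','ee_pos','eef_rot','wrist_force')});print(c)
E
```

```text
{'time_s': np.float64(1.933), 'joint_positions': array([-7.920e-01,  1.000e-03,  1.839e+00, -0.000e+00,  1.301e+00,
       -5.980e-01]), 'ee_pos': array([ 0.456, -0.319,  0.236]), 'eef_rot': array([3.141e+00, 1.000e-03, 1.376e+00]), 'wrist_force': array([-0.26 , -0.46 ,  0.306])}
{'fx': 333.44276696938175, 'fy': 333.44276696938175, 'cx': 315.7599838105267, 'cy': 195.65231762258213, 'eye': array([ 0.46924283, -0.24541867,  0.40457517]), 'attitude': array([ 2.85573986e+00, -1.98729599e-03, -1.93344823e-01])}
```

View pics/w1.png

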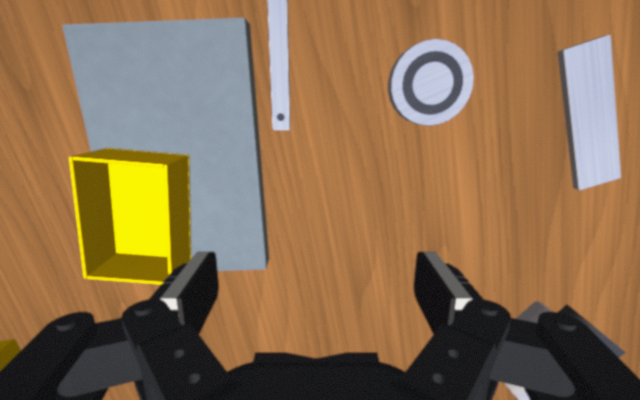

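Request:
move_arm([
  [[0.1, 0.6, 0], [0, 0, 0], -1],
  [[0.1, 0.6, 0], [0, 0, 0], -1],
  [[0.1, 0.6, 0], [0, 0, 0], -1],
  [[0.1, 0.6, 0], [0, 0, 0], -1],
  [[0.1, 0.6, 0], [0, 0, 0], -1],
  [[0.1, 0.6, 0], [0, 0, 0], -1],
  [[0.1, 0.6, 0], [0, 0, 0], -1],
  [[0.1, 0.6, 0], [0, 0, 0], -1],
  [[0.1, 0.6, 0], [0, 0, 0], -1],
  [[0.1, 0.6, 0], [0, 0, 0], -1],
])

```text
time_s: 2.77
ee_pos: [0.4847, -0.142, 0.2352]
eef_rot: [-3.141, 0.0, 1.37]
wrist_force: [0.5, 0.2, 1.0]
opening: 0.0855
```

```bash
python3 - <<'E'
from h import *
c=cams.camera_params('wrist');im=cams.grab_frame('wrist');save('w2',im)
s=robot.state();print({k:np.round(s[k],3) for k in('time_s','joint_positions','ee_pos','eef_rot','wrist_force')});print(c)
import pickle;pickle.dump(dict(im=im,c=c),open('w2.pkl','wb'))
cv2.imwrite('pics/w2big.png',cv2.resize(im[:200,150:450,::-1],None,fx=2.66,fy=2.66,interpolation=cv2.INTER_CUBIC))
E
```

```text
{'time_s': np.float64(2.817), 'joint_positions': array([-0.486, -0.118,  1.954, -0.   ,  1.306, -0.285]), 'ee_pos': array([ 0.485, -0.142,  0.235]), 'eef_rot': array([-3.141,  0.   ,  1.37 ]), 'wrist_force': array([ 0.231,  0.35 , -0.206])}
{'fx': 333.44276696938175, 'fy': 333.44276696938175, 'cx': 315.7599838105267, 'cy': 195.65231762258213, 'eye': array([ 0.49771985, -0.07069307,  0.40338646]), 'attitude': array([ 2.85501471e+00,  2.29283279e-04, -2.01111305e-01])}
```

View pics/w2.png

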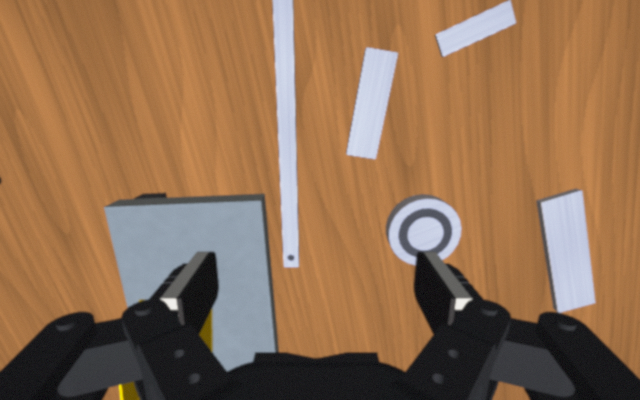

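View pics/w2big.png

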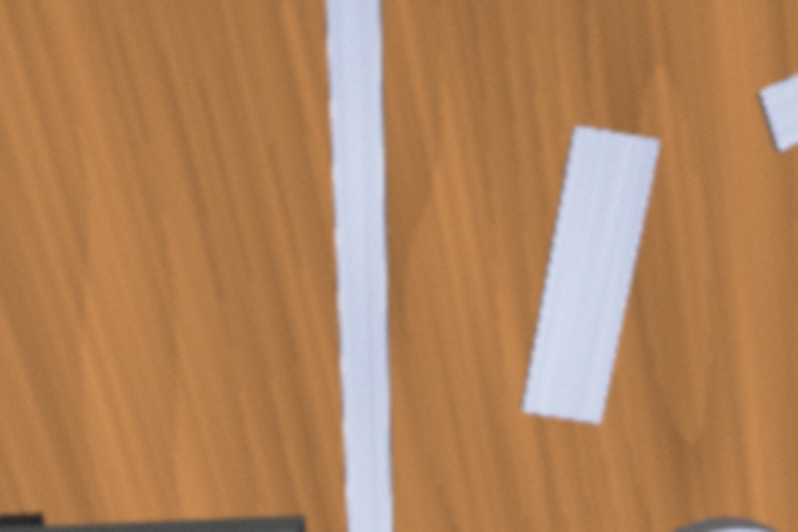

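Request:
move_arm([
  [[0, 0.5, 0], [0, 0, 0], -1],
  [[0, 0.5, 0], [0, 0, 0], -1],
  [[0, 0.5, 0], [0, 0, 0], -1],
  [[0, 0.5, 0], [0, 0, 0], -1],
  [[0, 0.5, 0], [0, 0, 0], -1],
  [[0, 0.5, 0], [0, 0, 0], -1],
  [[0, 0.5, 0], [0, 0, 0], -1],
  [[0, 0.5, 0], [0, 0, 0], -1],
  [[0, 0.5, 0], [0, 0, 0], -1],
  [[0, 0.5, 0], [0, 0, 0], -1],
])

```text
time_s: 3.65
ee_pos: [0.485, 0.0085, 0.2353]
eef_rot: [-3.141, 0.0, 1.371]
wrist_force: [-0.1, -0.1, -0.1]
opening: 0.0855
```

```bash
python3 - <<'E'
from h import *
c=cams.camera_params('wrist');im=cams.grab_frame('wrist');save('w3',im)
s=robot.state();print({k:np.round(s[k],3) for k in('time_s','joint_positions','ee_pos','eef_rot','wrist_force')});print(c)
import pickle;pickle.dump(dict(im=im,c=c),open('w3.pkl','wb'))
cv2.imwrite('pics/w3big.png',cv2.resize(im[:200,150:450,::-1],None,fx=2.66,fy=2.66,interpolation=cv2.INTER_CUBIC))
E
```

```text
{'time_s': np.float64(3.7), 'joint_positions': array([-0.192, -0.167,  1.997, -0.   ,  1.312,  0.008]), 'ee_pos': array([0.485, 0.009, 0.235]), 'eef_rot': array([-3.142,  0.   ,  1.371]), 'wrist_force': array([-0.031,  0.311, -0.213])}
{'fx': 333.44276696938175, 'fy': 333.44276696938175, 'cx': 315.7599838105267, 'cy': 195.65231762258213, 'eye': array([0.49795518, 0.07980888, 0.40345234]), 'attitude': array([ 2.85512916e+00,  1.00902386e-04, -2.00593959e-01])}
```

View pics/w3.png

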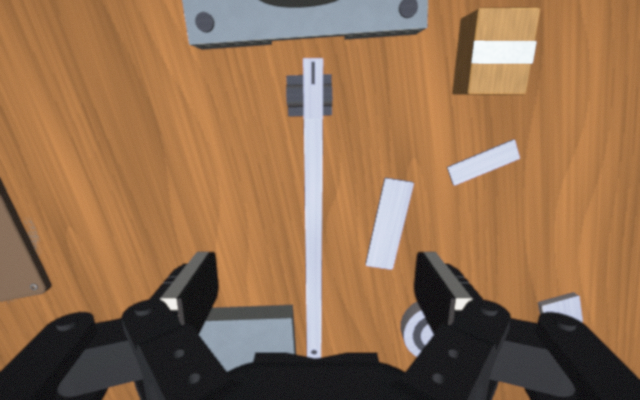

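View pics/w3big.png

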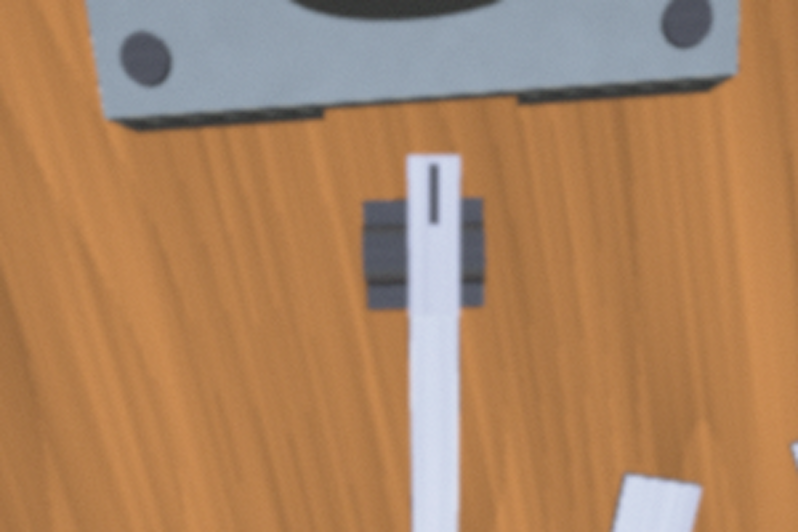

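```bash
python3 - <<'E'
from h import *
import pickle
c3=pickle.load(open('w3.pkl','rb'))['c'];c2=pickle.load(open('w2.pkl','rb'))['c']
c1={**c3,'eye':np.array([ 0.46924283, -0.24541867,  0.40457517]),'attitude':np.array([ 2.85573986e+00, -1.98729599e-03, -1.93344823e-01])}
for n,u,z in [('flL',(189.5,45.5),.038),('flR',(427,28.2),.038),('footL',(198.9,48.5),0),('footR',(418.8,33),0),('toe-',(303,57.9),.04),('toe+',(323.3,57.9),.04),
 ('fu',(286.1,75.2),.018),('fu',(331.6,74.8),.018),('fu',(288,116.2),.018),('fu',(332,115),.018),('hole',(314,352),.012),('shelf',(293,306),.062)]: print(n,np.round(onz(c3,u,z),4))
for n,u,z in [('hole',(290.5,257.5),.012),('h-',(283.5,267),.012),('h+',(299,267),.012),('shelf',(264,195),.062),('pl',(366,48),.008),('pl',(398,52),.008),('pl',(376,159),.008),('pl',(346.5,155),.008)]: print(2,n,np.round(onz(c2,u,z),4))
for n,u,z in [('hole',(281,117),.012),('shelf',(246,19),.062),('shelfend',(267,268),.062)]: print(1,n,np.round(onz(c1,u,z),4))
E
python3 - <<'E'
import cv2
a=cv2.imread('pics/w1.png');cv2.imwrite('pics/w1b.png',cv2.resize(a[0:150,200:400],None,fx=4,fy=4,interpolation=2))
a=cv2.imread('pics/w2.png');cv2.imwrite('pics/w2b.png',cv2.resize(a[170:320,200:400],None,fx=4,fy=4,interpolation=2))
E
```

```text
flL [0.3831 0.1544 0.038 ]
flR [0.6196 0.1225 0.038 ]
footL [0.3805 0.1572 0.    ]
footR [0.6229 0.124  0.    ]
toe- [0.4929 0.12   0.04  ]
toe+ [0.5131 0.1159 0.04  ]
fu [0.4709 0.109  0.018 ]
fu [0.5195 0.0995 0.018 ]
fu [0.4632 0.0662 0.018 ]
fu [0.512  0.0576 0.018 ]
hole [ 0.4264 -0.2595  0.012 ]
shelf [ 0.4244 -0.1467  0.062 ]
2 hole [ 0.4259 -0.2589  0.012 ]
2 h- [ 0.4139 -0.2705  0.012 ]
2 h+ [ 0.4337 -0.2745  0.012 ]
2 shelf [ 0.4236 -0.1575  0.062 ]
2 pl [ 0.5618 -0.0309  0.008 ]
2 pl [ 0.5956 -0.0419  0.008 ]
2 pl [ 0.5542 -0.1544  0.008 ]
2 pl [ 0.5204 -0.1426  0.008 ]
1 hole [ 0.4268 -0.2588  0.012 ]
1 shelf [ 0.4199 -0.1645  0.062 ]
1 shelfend [ 0.3793 -0.4182  0.062 ]
```

View pics/w1b.png

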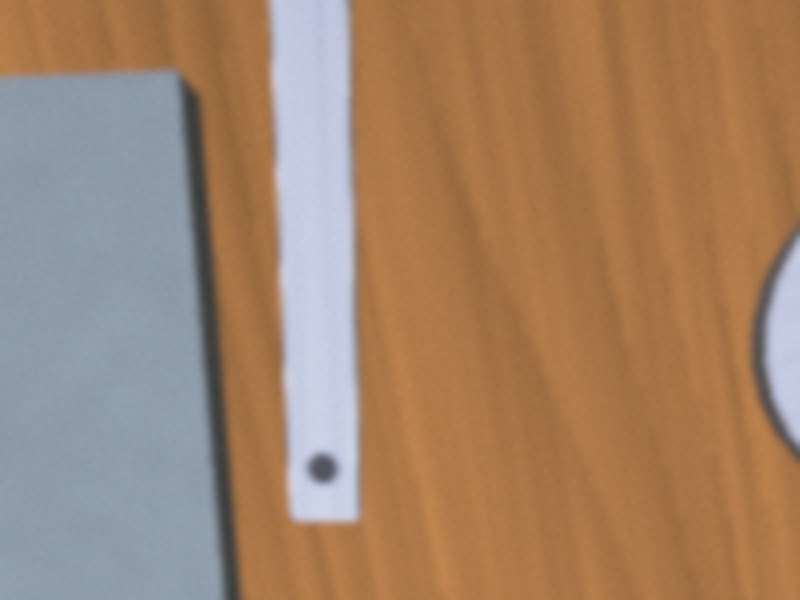

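View pics/w2b.png

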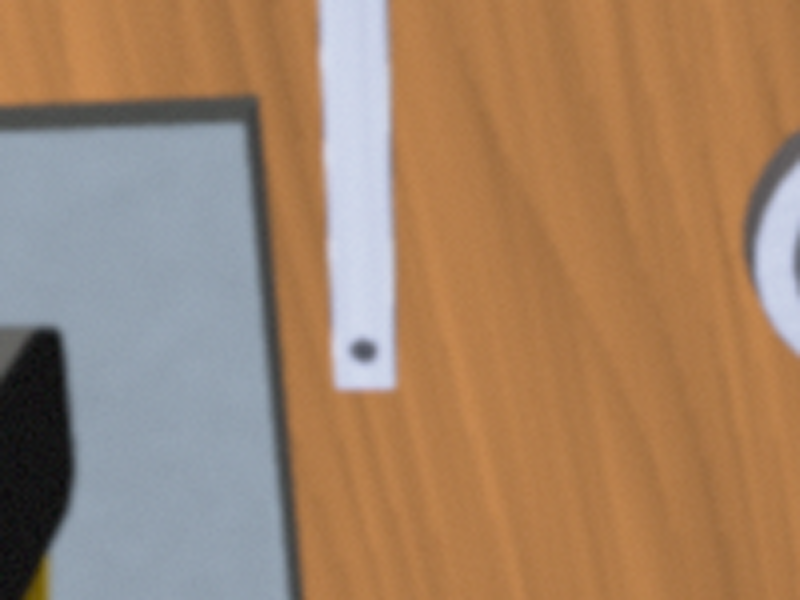

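```bash
python3 - <<'E'
import numpy as np
from scipy.optimize import least_squares
J=np.array([[-1.31601700e+00,2.87180150e-01,1.57820718,0,1.27858268],[-.792,.001,1.839,0,1.301],[-.486,-.118,1.954,0,1.306],[-.192,-.167,1.997,0,1.312]])
P=np.array([[0.26567503,-0.61972779,0.20392125],[.456,-.319,.236],[.485,-.142,.235],[.485,.009,.235]])
r=np.hypot(P[:,0],P[:,1])
print(np.arctan2(P[:,1],P[:,0])-J[:,0])
dl=np.arctan2(P[:,1],P[:,0])-J[:,0]; rr=r*np.cos(dl)
A=[];b=[]
for j,a,z in zip(J,r,P[:,2]):
    s,t=j[1],j[1]+j[2]
    A.append([np.sin(s),np.sin(t),0]);b.append(a); A.append([np.cos(s),np.cos(t),1]);b.append(z)
x,res,_,_=np.linalg.lstsq(np.array(A),np.array(b),rcond=None);print(x,np.array(A)@x-b)
print(r*np.sin(dl))
L1,L2,H=x
for z in (.01,.03,.05,.1):
  D=np.sqrt(L1**2+L2**2+2*L1*L2*np.cos(2.48)); print(z,D,np.sqrt(max(0,D*D-(z-H)**2)))
E
```

```text
[0.15021798 0.18156846 0.20117692 0.21055457]
[ 0.43321142  0.57652693 -0.04413324] [ 1.23160702e-04  2.16367471e-05 -3.08902962e-04 -2.57374956e-04
  1.03792608e-05 -4.54089362e-05  1.73697098e-04  2.81147145e-04]
[0.10090761 0.10048935 0.10098243 0.10138355]
0.01 0.35486598042702594 0.35071278270550377
0.03 0.35486598042702594 0.34703620299765653
0.05 0.35486598042702594 0.3421531768506957
0.1 0.35486598042702594 0.32427684472377205
```

```bash
python3 - <<'E'
import numpy as np
from scipy.optimize import least_squares
J=np.array([[-1.31601700e+00,2.87180150e-01,1.57820718,0,1.27858268],[-.792,.001,1.839,0,1.301],[-.486,-.118,1.954,0,1.306],[-.192,-.167,1.997,0,1.312]])
P=np.array([[0.26567503,-0.61972779,0.20392125],[.456,-.319,.236],[.485,-.142,.235],[.485,.009,.235]])
rr=np.sqrt(P[:,0]**2+P[:,1]**2-.101**2)
for off in (0,1):
    A=[];b=[]
    for j,a,z in zip(J,rr,P[:,2]):
        s,t=j[1],j[1]+j[2]
        A.append([np.sin(s),np.sin(t),0]+[1]*off);b.append(a); A.append([np.cos(s),np.cos(t),1]+[0]*off);b.append(z)
    x,res,_,_=np.linalg.lstsq(np.array(A),np.array(b),rcond=None);print(x,np.abs(np.array(A)@x-b).max())
    if off==0:
        L1,L2,H=x
        for z in (.01,.05,.1):
          for R in (.42,.43,.45,.47):
            a=np.sqrt(R*R-.101**2);d=z-H;D2=a*a+d*d
            j3=np.arccos((D2-L1**2-L2**2)/2/L1/L2); j2=np.arctan2(a,d)-np.arctan2(L2*np.sin(j3),L1+L2*np.cos(j3))
            print(z,R,np.round([j2,j3,np.pi-j2-j3],3))
E
```

```text
[ 0.43963259  0.56674752 -0.05308273] 0.0004876684307369983
0.01 0.42 [-0.037  2.334  0.845]
0.01 0.43 [-0.013  2.31   0.844]
0.01 0.45 [0.034 2.263 0.845]
0.01 0.47 [0.078 2.216 0.847]
0.05 0.42 [-0.115  2.315  0.941]
0.05 0.43 [-0.09   2.292  0.939]
0.05 0.45 [-0.04   2.246  0.936]
0.05 0.47 [0.007 2.2   0.935]
0.1 0.42 [-0.197  2.281  1.058]
0.1 0.43 [-0.171  2.259  1.054]
0.1 0.45 [-0.119  2.214  1.047]
0.1 0.47 [-0.07   2.168  1.043]
[ 0.43965165  0.56798527 -0.05276893 -0.00119235] 0.00048682497124452606
```

Request:
move_arm([
  [[-0.111, -0.476, -0.484], [0.0435, -0.0088, 0], 0],
  [[-0.111, -0.476, -0.484], [0.0435, -0.0088, 0], 0],
  [[-0.111, -0.476, -0.484], [0.0435, -0.0088, 0], 0],
  [[-0.111, -0.476, -0.484], [0.0435, -0.0088, 0], 0],
  [[-0.111, -0.476, -0.484], [0.0435, -0.0088, 0], 0],
  [[-0.111, -0.476, -0.484], [0.0435, -0.0088, 0], 0],
  [[-0.111, -0.476, -0.484], [0.0435, -0.0088, 0], 0],
  [[-0.111, -0.476, -0.484], [0.0435, -0.0088, 0], 0],
  [[-0.111, -0.476, -0.484], [0.0435, -0.0088, 0], 0],
  [[-0.111, -0.476, -0.484], [0.0435, -0.0088, 0], 0],
], force=60)

```text
time_s: 4.53
ee_pos: [0.4528, -0.1331, 0.0917]
eef_rot: [3.138, -0.138, 1.374]
wrist_force: [-0.1, 0.3, 0.1]
opening: 0.0426
```

```bash
cat > st.py <<'E'
from h import *
s=robot.state();print({k:np.round(s[k],4).tolist() for k in('time_s','joint_positions','ee_pos','eef_rot','wrist_force','torque','opening')})
R=rpy(s['eef_rot']);print('toolx',R[:,0].round(3),'y',R[:,1].round(3),'z',R[:,2].round(3))
E
python3 st.py; python3 - <<'E'
from h import *
c=cams.camera_params('wrist');im=cams.grab_frame('wrist');save('w4',im);print(c)
E
```

```text
{'time_s': 4.5333, 'joint_positions': [-0.5792, -0.0245, 2.1494, 0.1478, 1.0703, -0.4569], 'ee_pos': [0.4528, -0.1331, 0.0917], 'eef_rot': [3.1384, -0.1384, 1.3743], 'wrist_force': [-0.1277, 0.2654, 0.1331], 'torque': [-0.0443, 0.0137, 0.035], 'opening': 0.0426}
toolx [0.193 0.971 0.138] y [ 0.981 -0.196  0.003] z [ 0.03   0.135 -0.99 ]
{'fx': 333.44276696938175, 'fy': 333.44276696938175, 'cx': 315.7599838105267, 'cy': 195.65231762258213, 'eye': array([ 0.46028622, -0.08511424,  0.26823652]), 'attitude': array([ 2.99363251, -0.00322534, -0.19732864])}
```

View pics/w4.png

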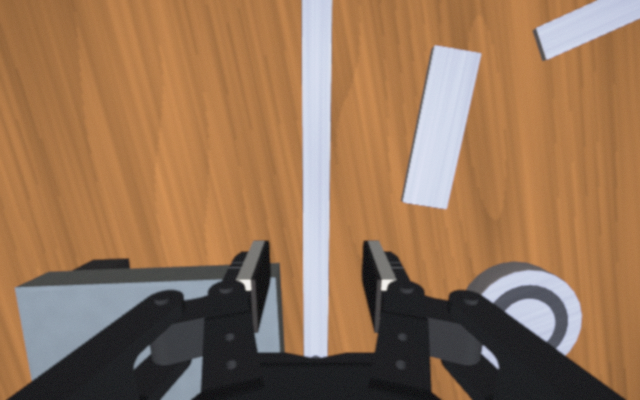

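Request:
move_arm([
  [[-0.004, -0.004, -0.1], [0, 0, 0], 0],
  [[-0.004, -0.004, -0.2], [0, 0, 0], 0],
  [[-0.004, -0.004, -0.25], [0, 0, 0], 0],
  [[-0.004, -0.004, -0.277], [0, 0, 0], 0],
  [[-0.004, -0.004, -0.277], [0, 0, 0], 0],
  [[-0.004, -0.004, -0.277], [0, 0, 0], 0.5],
  [[-0.004, -0.004, -0.277], [0, 0, 0], 0.7],
  [[-0.004, -0.004, -0.277], [0, 0, 0], 1],
  [[-0.004, -0.004, -0.277], [0, 0, 0], 1],
  [[-0.004, -0.004, -0.277], [0, 0, 0], 1],
], force=80)

```text
time_s: 5.42
ee_pos: [0.451, -0.1348, 0.0079]
eef_rot: [3.14, -0.139, 1.373]
wrist_force: [-1.0, 0.5, -0.4]
opening: -0.0001
```

```bash
python3 st.py; python3 - <<'E'
from h import *
im=cams.grab_frame('scene');save('s5',cv2.resize(im[90:250,220:420],None,fx=4,fy=3.75))
E
```

```text
{'time_s': 5.4167, 'joint_positions': [-0.5844, 0.1216, 2.1848, 0.1661, 0.8927, -0.4943], 'ee_pos': [0.451, -0.1348, 0.0079], 'eef_rot': [3.1397, -0.1387, 1.3727], 'wrist_force': [-0.9722, 0.488, -0.4468], 'torque': [-0.0479, 0.0319, 0.0159], 'opening': -0.0001}
toolx [0.195 0.971 0.138] y [ 0.98  -0.197  0.002] z [ 0.029  0.135 -0.99 ]
```

View pics/s5.png

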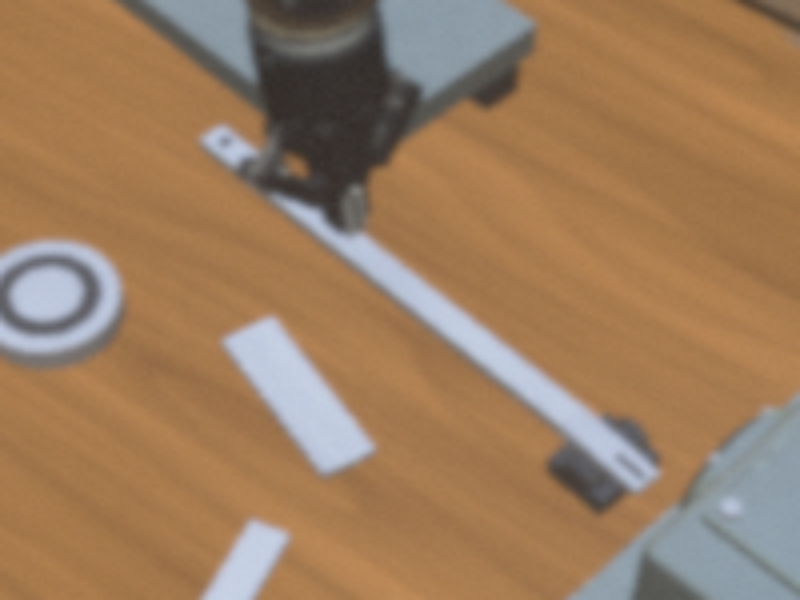

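```bash
python3 - <<'E'
from h import *
im=cams.grab_frame('wrist');save('w6',im)
s=robot.state();print(s['opening'],s['ee_pos'])
E
```

```text
0.00021210518792021796 [ 0.45063089 -0.13462024  0.00748876]
```

View pics/w6.png

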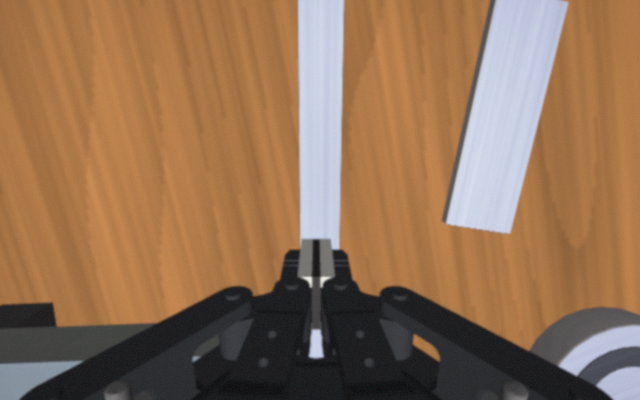

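```bash
python3 - <<'E'
from h import *
S=cams.camera_params('scene');W=cams.camera_params('wrist')
p=robot.state()['ee_pos'];print(W)
for q in (p,p+[0,0,.012],p+[0,0,.03]): print(q,proj(S,q),proj(W,q))
for z in (0.005,.02,.03):
  a=onz(W,(300,230),z);b=onz(W,(341,230),z);print(z,np.linalg.norm(a-b),a,b)
E
```

```text
{'fx': 333.44276696938175, 'fy': 333.44276696938175, 'cx': 315.7599838105267, 'cy': 195.65231762258213, 'eye': array([ 0.45856307, -0.08689699,  0.18403753]), 'attitude': array([ 2.99431017e+00, -1.09984259e-03, -1.98773198e-01])}
[ 0.45063089 -0.13462024  0.00748876] [[307.44051042 156.80493478]] [[318.42700293 235.86622646]]
[ 0.45063089 -0.13462024  0.01948876] [[307.35403908 153.87822554]] [[318.63928131 242.133208  ]]
[ 0.45063089 -0.13462024  0.03748876] [[307.22161819 149.39630818]] [[319.01983979 253.3682335 ]]
0.005 0.022601476550016042 [ 0.4412159  -0.13002059  0.005     ] [ 0.46337109 -0.13448985  0.005     ]
0.02 0.020707895097398836 [ 0.44266927 -0.12640763  0.02      ] [ 0.46296827 -0.13050246  0.02      ]
0.03 0.01944550746232072 [ 0.44363818 -0.123999    0.03      ] [ 0.46269972 -0.12784419  0.03      ]
```

```bash
python3 - <<'E'
from h import *
im=cams.grab_frame('scene');a=cv2.resize(im[110:180,260:340],None,fx=7,fy=7,interpolation=cv2.INTER_CUBIC)
im=cams.grab_frame('wrist');b=cv2.resize(im[200:400,220:420],None,fx=2.45,fy=2.45,interpolation=cv2.INTER_CUBIC)
b=b[:490];save('s6',a);save('w6c',b)
E
```

```text
(no output)
```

View pics/s6.png

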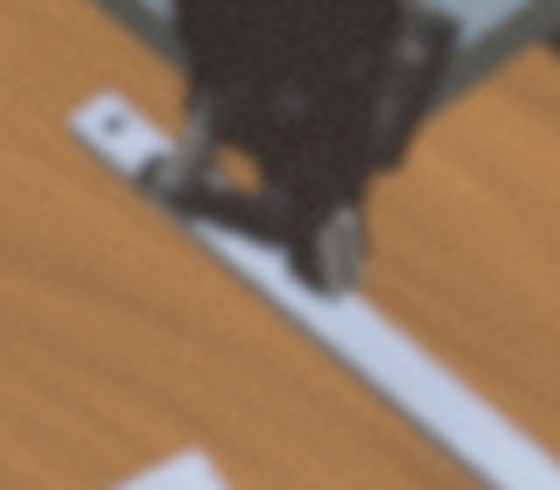

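View pics/w6c.png

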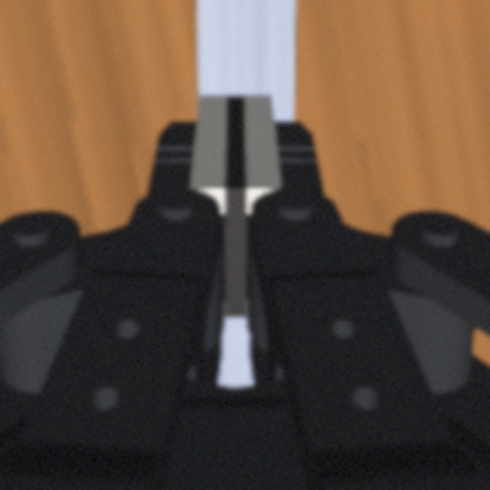

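Request:
move_arm([
  [[0, 0, -0.002], [0, 0, 0], 1],
  [[0, 0, -0.004], [0, 0, 0], 1],
  [[0, 0, -0.006], [0, 0, 0], 1],
  [[0, 0, -0.008], [0, 0, 0], 1],
  [[0, 0, -0.01], [0, 0, 0], 1],
  [[0, 0, -0.01], [0, 0, 0], 1],
  [[0, 0, -0.01], [0, 0, 0], 1],
  [[0, 0, -0.01], [0, 0, 0], 1],
  [[0, 0, -0.01], [0, 0, 0], 1],
  [[0, 0, -0.01], [0, 0, 0], 1],
])

```text
time_s: 6.45
ee_pos: [0.4504, -0.1345, 0.0041]
eef_rot: [3.141, -0.139, 1.372]
wrist_force: [0.5, -0.3, -0.8]
opening: 0.0003
```

```bash
python3 st.py
```

```text
{'time_s': 6.45, 'joint_positions': [-0.5844, 0.1289, 2.186, 0.1671, 0.8861, -0.4957], 'ee_pos': [0.4504, -0.1345, 0.0041], 'eef_rot': [3.1414, -0.1394, 1.3724], 'wrist_force': [0.5079, -0.3381, -0.8021], 'torque': [-0.0687, -0.0447, -0.025], 'opening': 0.0003}
toolx [0.195 0.971 0.139] y [ 0.98  -0.197  0.   ] z [ 0.028  0.136 -0.99 ]
```

Request:
move_arm([
  [[0, 0, -0.004], [0, 0, 0], 1],
  [[0, 0, -0.008], [0, 0, 0], 1],
  [[0, 0, -0.012], [0, 0, 0], 1],
  [[0, 0, -0.016], [0, 0, 0], 1],
  [[0, 0, -0.02], [0, 0, 0], 1],
  [[0, 0, -0.024], [0, 0, 0], 1],
  [[0, 0, -0.024], [0, 0, 0], 1],
  [[0, 0, -0.024], [0, 0, 0], 1],
  [[0, 0, -0.024], [0, 0, 0], 1],
  [[0, 0, -0.024], [0, 0, 0], 1],
])

```text
time_s: 7.28
ee_pos: [0.4504, -0.1344, -0.0022]
eef_rot: [-3.141, -0.14, 1.373]
wrist_force: [-2.8, 1.5, 8.3]
opening: -0.0
```

```bash
python3 st.py;python3 - <<'E'
from h import *
im=cams.grab_frame('scene');a=cv2.resize(im[110:180,260:340],None,fx=7,fy=7,interpolation=cv2.INTER_CUBIC)
im=cams.grab_frame('wrist');b=cv2.resize(im[200:400,220:420],None,fx=2.45,fy=2.45,interpolation=cv2.INTER_CUBIC)
save('s7',np.hstack([a[:,:400],b[:490,50:440]]))
E
```

```text
{'time_s': 7.2833, 'joint_positions': [-0.5844, 0.1422, 2.1862, 0.169, 0.8741, -0.499], 'ee_pos': [0.4504, -0.1344, -0.0022], 'eef_rot': [-3.1408, -0.1401, 1.3728], 'wrist_force': [-2.7767, 1.4673, 8.3263], 'torque': [0.2312, 0.5094, 0.0381], 'opening': -0.0}
toolx [0.195 0.971 0.14 ] y [ 0.98  -0.197 -0.001] z [ 0.027  0.137 -0.99 ]
```

View pics/s7.png

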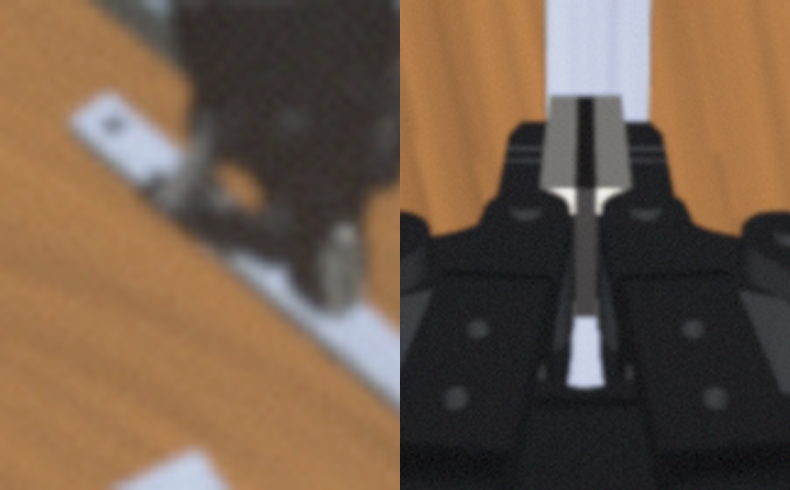

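Request:
move_arm([
  [[0, 0, 0.05], [0, 0, 0], 1],
  [[0, 0, 0.1], [0, 0, 0], 0.5],
  [[0, 0, 0.1], [0, 0, 0], 0],
  [[0, 0, 0.1], [0, 0, 0], 0],
  [[0, 0, 0.1], [0, 0, 0], 0],
  [[0, 0, 0.1], [0, 0, 0], 0],
  [[0, 0, 0.05], [0, 0, 0], 0],
  [[0, 0, 0], [0, 0, 0], 0],
  [[0, 0, -0.02], [0, 0, 0], 0],
  [[0, 0, -0.035], [0, 0, 0], 0],
])

```text
time_s: 8.22
ee_pos: [0.4491, -0.1336, -0.0153]
eef_rot: [-3.139, -0.141, 1.372]
wrist_force: [-0.3, 0.3, 0.9]
opening: 0.043
```

```bash
python3 st.py;python3 - <<'E'
from h import *
im=cams.grab_frame('scene');a=cv2.resize(im[110:180,260:340],None,fx=7,fy=7,interpolation=cv2.INTER_CUBIC)
im=cams.grab_frame('wrist');b=cv2.resize(im[200:400,220:420],None,fx=2.45,fy=2.45,interpolation=cv2.INTER_CUBIC)
save('s8',np.hstack([a[:,:400],b[:490,50:440]]))
E
```

```text
{'time_s': 8.2167, 'joint_positions': [-0.5844, 0.1676, 2.1899, 0.1727, 0.8477, -0.5043], 'ee_pos': [0.4491, -0.1336, -0.0153], 'eef_rot': [-3.1385, -0.1407, 1.372], 'wrist_force': [-0.2526, 0.3133, 0.8728], 'torque': [-0.0014, 0.0104, -0.0154], 'opening': 0.043}
toolx [0.196 0.971 0.14 ] y [ 0.98  -0.197 -0.003] z [ 0.025  0.138 -0.99 ]
```

View pics/s8.png

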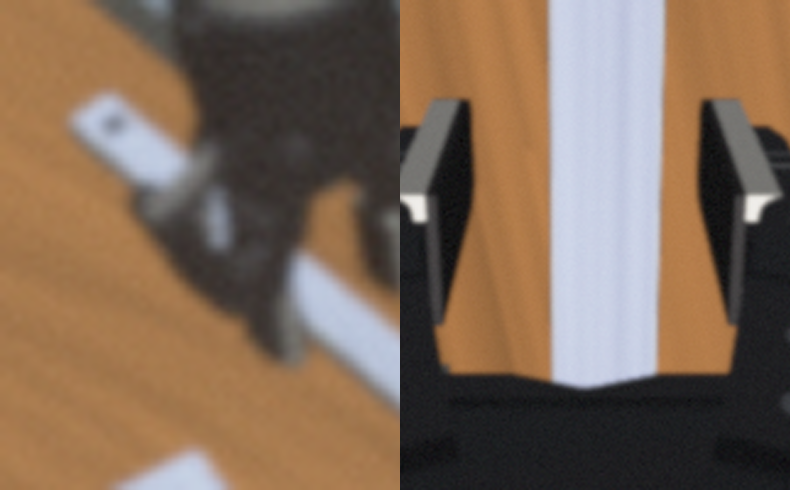

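Request:
move_arm([
  [[0.003, 0, -0.008], [0, 0, 0], 0],
  [[0.003, 0, -0.016], [0, 0, 0], 0],
  [[0.003, 0, -0.016], [0, 0, 0], 0.3],
  [[0.003, 0, -0.016], [0, 0, 0], 0.5],
  [[0.003, 0, -0.016], [0, 0, 0], 0.6],
  [[0.003, 0, -0.016], [0, 0, 0], 0.8],
  [[0.003, 0, -0.016], [0, 0, 0], 1],
  [[0.003, 0, -0.016], [0, 0, 0], 1],
  [[0.003, 0, -0.016], [0, 0, 0], 1],
  [[0.003, 0, -0.016], [0, 0, 0], 1],
], force=70)

```text
time_s: 9.15
ee_pos: [0.4518, -0.1347, -0.0178]
eef_rot: [3.14, -0.139, 1.372]
wrist_force: [-1.3, -0.2, 6.0]
opening: 0.0182
```

```bash
python3 st.py;python3 - <<'E'
from h import *
im=cams.grab_frame('scene');a=cv2.resize(im[110:180,260:340],None,fx=7,fy=7,interpolation=cv2.INTER_CUBIC)
im=cams.grab_frame('wrist');b=cv2.resize(im[200:400,220:420],None,fx=2.45,fy=2.45,interpolation=cv2.INTER_CUBIC)
save('s9',np.hstack([a[:,:400],b[:490,50:440]]))
E
```

```text
{'time_s': 9.15, 'joint_positions': [-0.5834, 0.1759, 2.1861, 0.1744, 0.8386, -0.5053], 'ee_pos': [0.4518, -0.1347, -0.0178], 'eef_rot': [3.1405, -0.1393, 1.3722], 'wrist_force': [-1.3177, -0.2289, 5.9851], 'torque': [0.0897, 0.1212, -0.1951], 'opening': 0.0182}
toolx [0.195 0.971 0.139] y [ 0.98  -0.197  0.001] z [ 0.028  0.136 -0.99 ]
```

View pics/s9.png

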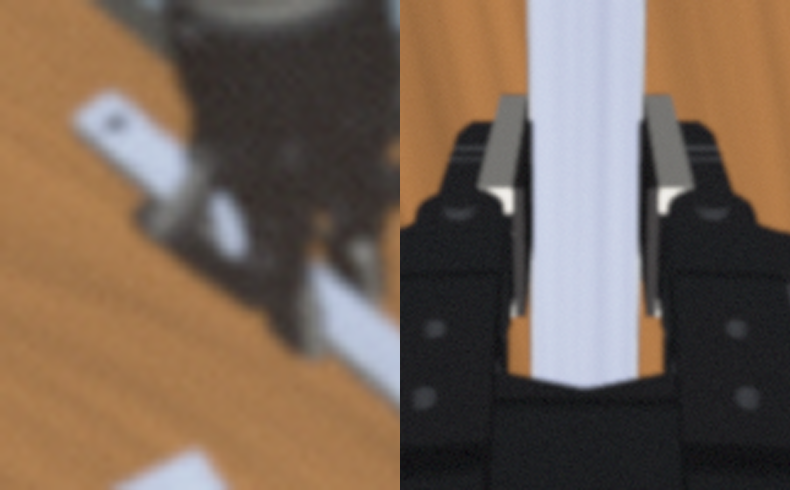

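```bash
cat > bar.py <<'E'
from h import *
C=np.array([.4914,.0831])          # fulcrum centre
FE=np.array([.5014,.139]); UY=np.array([.134,.991]); UX=np.array([.991,-.134])
def frame(toe,yaw,phi):
    # bar frame: y along to toe, z top. phi = toe-down slope rad, yaw world (deg->rad) of bar y from world y
    R=Rn.from_euler('z',yaw).as_matrix()@Rn.from_euler('x',-phi).as_matrix()
    T=np.eye(4);T[:3,:3]=R;T[:3,3]=toe;return T
def toez(toexy,yaw,phi,clear=0.,C=C):
    h=np.array([-np.sin(yaw),np.cos(yaw)]); q=(np.asarray(toexy)-C)@h  # horizontal distance beyond crown axis
    return .018+(.012+clear)/np.cos(phi)-q*np.tan(phi)
def tcpT(s):
    T=np.eye(4);T[:3,:3]=rpy(s['eef_rot']);T[:3,3]=s['ee_pos'];return T
def cmd(Tc,Tn):
    d=(Tn[:3,3]-Tc[:3,3])/.3; r=Rn.from_matrix(Tn[:3,:3]@Tc[:3,:3].T).as_rotvec()/np.pi
    return np.round(d,4).tolist(),np.round(r,4).tolist()
E
python3 - <<'E'
from bar import *
import pickle
s=robot.state();T0=tcpT(s)
yaw=np.radians(-11.5);phi0=np.radians(-4.7)
toe=np.array([.503,.118]);B0=frame([*toe,toez(toe,yaw,phi0)],yaw,phi0);print('toe0',B0[:3,3])
G=np.linalg.inv(B0)@T0; pickle.dump(G,open('G.pkl','wb'));print('tcp in bar frame',G[:3,3])
for k in range(1,6):
    phi=np.radians(-4.7+22.2*k/5); q=np.array(toe); B=frame([*q,toez(q,yaw,phi,.0008)],yaw,phi); T=B@G
    print(k,cmd(T0,T),T[:3,3].round(4),B[:3,3].round(4))
u=(toe-FE);print('toe unit',u@UX,u@UY)
E
```

```text
toe0 [0.503      0.118      0.03304232]
tcp in bar frame [ 2.07090595e-04 -2.61180211e-01 -2.95788845e-02]
1 ([-0.0021, -0.0103, 0.0601], [-0.0242, 0.0049, 0.0]) [ 4.512e-01 -1.378e-01  2.000e-04] [0.503 0.118 0.031]
2 ([-0.0032, -0.0156, 0.1185], [-0.0483, 0.0098, 0.0]) [ 0.4508 -0.1394  0.0177] [0.503  0.118  0.0282]
3 ([-0.0032, -0.0156, 0.1772], [-0.0725, 0.0148, 0.0]) [ 0.4508 -0.1394  0.0353] [0.503  0.118  0.0254]
4 ([-0.0021, -0.0106, 0.2357], [-0.0967, 0.0197, 0.0]) [ 0.4511 -0.1379  0.0529] [0.503  0.118  0.0227]
5 ([-0.0001, -0.0004, 0.2936], [-0.1209, 0.0246, 0.0]) [ 0.4518 -0.1348  0.0702] [0.503  0.118  0.0199]
toe unit 0.004399600000000048 -0.020596600000000014
```

Request:
move_arm([
  [[-0.001, -0.005, 0.03], [-0.0121, 0.0025, 0], 1],
  [[-0.002, -0.01, 0.06], [-0.0242, 0.0049, 0], 1],
  [[-0.003, -0.013, 0.089], [-0.0363, 0.0074, 0], 1],
  [[-0.003, -0.016, 0.1185], [-0.0483, 0.0098, 0], 1],
  [[-0.003, -0.016, 0.148], [-0.0604, 0.0123, 0], 1],
  [[-0.003, -0.016, 0.177], [-0.0725, 0.0148, 0], 1],
  [[-0.002, -0.011, 0.2357], [-0.0967, 0.0197, 0], 1],
  [[0, 0, 0.2936], [-0.1209, 0.0246, 0], 1],
  [[0, 0, 0.2936], [-0.1209, 0.0246, 0], 1],
  [[0, 0, 0.2936], [-0.1209, 0.0246, 0], 1],
])

```text
time_s: 10.08
ee_pos: [0.4509, -0.133, 0.0685]
eef_rot: [-3.14, 0.246, 1.375]
wrist_force: [0.2, 0.4, -4.9]
opening: 0.0184
```

```bash
python3 st.py;python3 - <<'E'
from h import *
im=cams.grab_frame('scene');a=cv2.resize(im[110:250,260:420],None,fx=4.5,fy=4,interpolation=cv2.INTER_CUBIC)
im=cams.grab_frame('wrist');save('w10',im);print(cams.camera_params('wrist'))
save('s10',a)
E
```

```text
{'time_s': 10.0833, 'joint_positions': [-0.3607, 0.0067, 2.1805, -0.3031, 0.9373, 0.0137], 'ee_pos': [0.4509, -0.133, 0.0685], 'eef_rot': [-3.1401, 0.2461, 1.3748], 'wrist_force': [0.2424, 0.3771, -4.9492], 'torque': [0.3697, -0.1888, -0.1164], 'opening': 0.0184}
toolx [ 0.189  0.951 -0.244] y [ 0.981 -0.195 -0.001] z [-0.049 -0.239 -0.97 ]
{'fx': 333.44276696938175, 'fy': 333.44276696938175, 'cx': 315.7599838105267, 'cy': 195.65231762258213, 'eye': array([ 0.47101002, -0.02440762,  0.21332281]), 'attitude': array([ 2.60976726,  0.00362698, -0.1993568 ])}
```

View pics/s10.png

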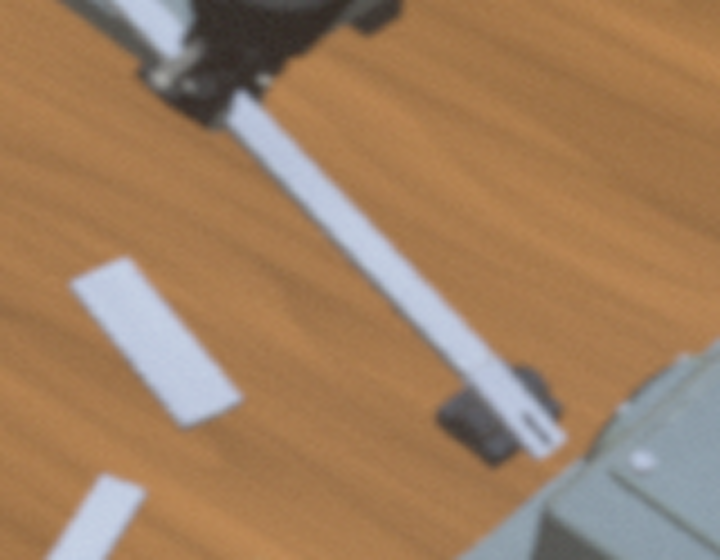

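View pics/w10.png

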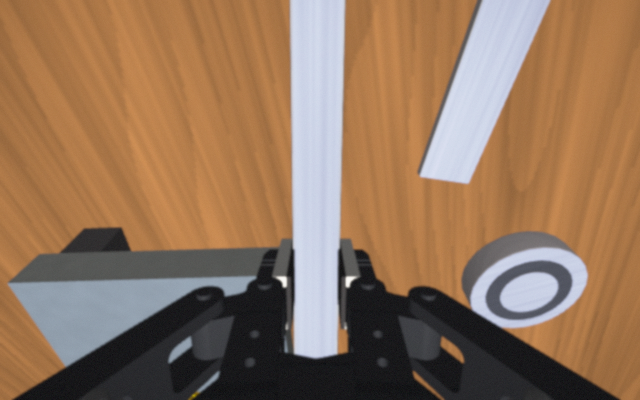

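```bash
python3 st.py;python3 - <<'E'
from bar import *
import pickle
G=pickle.load(open('G.pkl','rb'));B=tcpT(robot.state())@np.linalg.inv(G)
y=B[:3,1];print('toe',B[:3,3].round(4),'phi',np.degrees(-np.arcsin(y[2])),'yaw',np.degrees(np.arctan2(-y[0],y[1])))
out=[]
for n,(x0,y0,w,h) in (('top',(230,170,100,100)),('scene',(330,180,100,100))):
    im=cams.grab_frame(n).copy();c=cams.camera_params(n)
    P=[(B@np.array([x,yy,z,1]))[:3] for x,yy,z in((-.01,0,.005),(.01,0,.005),(.01,-.06,.012),(-.01,-.06,.012))]
    uv=proj(c,np.array(P));print(n,uv.round(1).tolist())
    crop=cv2.resize(im[y0:y0+h,x0:x0+w],None,fx=4,fy=4,interpolation=cv2.INTER_CUBIC)
    for u in uv: cv2.circle(crop,tuple(((u-[x0,y0])*4+2).astype(int)),2,(255,0,0),-1)
    out.append(crop)
save('t10',np.hstack(out))
E
```

```text
{'time_s': 10.1833, 'joint_positions': [-0.3628, 0.008, 2.1811, -0.3027, 0.9377, 0.014], 'ee_pos': [0.4499, -0.1336, 0.0676], 'eef_rot': [-3.1378, 0.2455, 1.3727], 'wrist_force': [-0.1743, 1.4427, -4.8307], 'torque': [0.4863, -0.1716, -0.0554], 'opening': 0.0182}
toolx [ 0.191  0.951 -0.243] y [ 0.98  -0.198 -0.004] z [-0.052 -0.237 -0.97 ]
toe [0.5011 0.1194 0.018 ] phi 17.341447952117377 yaw -11.462648765606229
top [[257.1, 220.4], [259.3, 211.9], [281.9, 215.9], [279.8, 224.6]]
scene [[385.2, 218.5], [379.0, 223.6], [362.9, 202.3], [369.2, 197.4]]
```

View pics/t10.png

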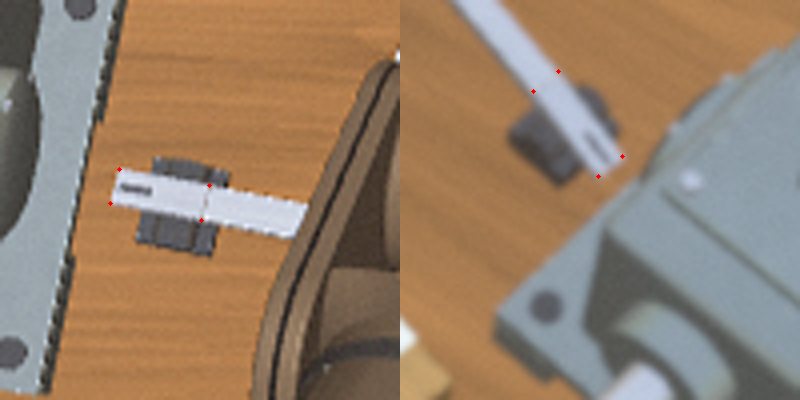

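Request:
move_arm([
  [[0.005, 0.008, 0.004], [0, 0, 0], 1],
  [[0.006, 0.015, 0.002], [0, 0, 0], 1],
  [[0.007, 0.022, 0], [0, 0, 0], 1],
  [[0.009, 0.03, -0.003], [0, 0, 0], 1],
  [[0.01, 0.037, -0.006], [0, 0, 0], 1],
  [[0.011, 0.045, -0.009], [0, 0, 0], 1],
  [[0.013, 0.052, -0.011], [0, 0, 0], 1],
  [[0.014, 0.058, -0.013], [0, 0, 0], 1],
  [[0.015, 0.063, -0.0145], [0, 0, 0], 1],
  [[0.015, 0.063, -0.0145], [0, 0, 0], 1],
])

```text
time_s: 11.12
ee_pos: [0.4557, -0.1151, 0.0651]
eef_rot: [-3.141, 0.248, 1.373]
wrist_force: [0.6, 0.2, -4.3]
opening: 0.0181
```

```bash
cat > chk.py <<'E'
from bar import *
import pickle,sys
G=pickle.load(open('G.pkl','rb'));s=robot.state();B=tcpT(s)@np.linalg.inv(G)
y=B[:3,1];u=B[:2,3]-FE
print('t',round(s['time_s'],2),'ee',s['ee_pos'].round(4),'F',s['wrist_force'].round(2),'M',s['torque'].round(2),'op',round(s['opening'],4))
print('toe',B[:3,3].round(4),'unit x,y',(u@UX).round(4),(u@UY).round(4),'phi',np.degrees(-np.arcsin(y[2])).round(2),'yaw',np.degrees(np.arctan2(-y[0],y[1])).round(2))
hd=B@np.array([0,-.4,0,1]);print('handle',hd[:3].round(4), 'crown clear',((B[2,3]-toez(B[:2,3],np.arctan2(-y[0],y[1]),-np.arcsin(y[2])))*1000).round(1))
E
python3 chk.py
```

```text
t 11.12 ee [ 0.4557 -0.1151  0.0651] F [ 0.55  0.2  -4.35] M [ 0.17 -0.08  0.04] op 0.0181
toe [0.5069 0.1378 0.0148] unit x,y 0.0056 -0.0005 phi 17.48 yaw -11.47
handle [ 0.431  -0.2361  0.135 ] crown clear 2.1
```

Request:
move_arm([
  [[0.001, 0.004, -0.004], [0, 0, 0], 1],
  [[0.0015, 0.008, -0.006], [0, 0, 0], 1],
  [[0.0025, 0.013, -0.007], [0, 0, 0], 1],
  [[0.0035, 0.018, -0.009], [0, 0, 0], 1],
  [[0.0045, 0.023, -0.0105], [0, 0, 0], 1],
  [[0.0055, 0.028, -0.012], [0, 0, 0], 1],
  [[0.0065, 0.033, -0.0137], [0, 0, 0], 1],
  [[0.0077, 0.0373, -0.015], [0, 0, 0], 1],
  [[0.0077, 0.0373, -0.015], [0, 0, 0], 1],
  [[0.0077, 0.0373, -0.015], [0, 0, 0], 1],
])

```text
time_s: 11.95
ee_pos: [0.4581, -0.104, 0.0606]
eef_rot: [-3.141, 0.248, 1.373]
wrist_force: [0.6, 1.5, -5.9]
opening: 0.0182
```

```bash
python3 chk.py
```

```text
t 11.95 ee [ 0.4581 -0.104   0.0606] F [ 0.55  1.45 -5.92] M [ 0.3  -0.    0.05] op 0.0182
toe [0.5093 0.1488 0.0104] unit x,y 0.0065 0.0108 phi 17.47 yaw -11.48
handle [ 0.4333 -0.2251  0.1305] crown clear 1.3
```

Request:
move_arm([
  [[0.0005, 0.0025, -0.001], [0, 0, 0], 1],
  [[0.001, 0.005, -0.002], [0, 0, 0], 1],
  [[0.0015, 0.0075, -0.003], [0, 0, 0], 1],
  [[0.002, 0.01, -0.0035], [0, 0, 0], 1],
  [[0.0025, 0.0125, -0.004], [0, 0, 0], 1],
  [[0.003, 0.015, -0.005], [0, 0, 0], 1],
  [[0.003, 0.015, -0.005], [0, 0, 0], 1],
  [[0.003, 0.015, -0.005], [0, 0, 0], 1],
  [[0.003, 0.015, -0.005], [0, 0, 0], 1],
  [[0.003, 0.015, -0.005], [0, 0, 0], 1],
])

```text
time_s: 12.78
ee_pos: [0.459, -0.0997, 0.0592]
eef_rot: [-3.141, 0.248, 1.372]
wrist_force: [1.1, 0.6, -4.4]
opening: 0.0179
```

```bash
python3 chk.py
```

```text
t 12.78 ee [ 0.459  -0.0997  0.0592] F [ 1.13  0.61 -4.35] M [ 0.34 -0.05 -0.06] op 0.0179
toe [0.5102 0.1532 0.009 ] unit x,y 0.0068 0.0152 phi 17.48 yaw -11.5
handle [ 0.4342 -0.2207  0.1291] crown clear 1.2
```

Request:
move_arm([
  [[0.0005, 0.0025, -0.001], [0, 0, 0], 1],
  [[0.001, 0.005, -0.002], [0, 0, 0], 1],
  [[0.0015, 0.0075, -0.003], [0, 0, 0], 1],
  [[0.002, 0.01, -0.0035], [0, 0, 0], 1],
  [[0.0025, 0.0125, -0.004], [0, 0, 0], 1],
  [[0.003, 0.015, -0.005], [0, 0, 0], 1],
  [[0.003, 0.015, -0.005], [0, 0, 0], 1],
  [[0.003, 0.015, -0.005], [0, 0, 0], 1],
  [[0.003, 0.015, -0.005], [0, 0, 0], 1],
  [[0.003, 0.015, -0.005], [0, 0, 0], 1],
])

```text
time_s: 13.62
ee_pos: [0.4599, -0.0952, 0.0577]
eef_rot: [-3.141, 0.248, 1.372]
wrist_force: [1.1, 0.1, -4.6]
opening: 0.0181
```

```bash
python3 chk.py
```

```text
t 13.62 ee [ 0.4599 -0.0952  0.0577] F [ 1.1   0.09 -4.56] M [ 0.35 -0.13 -0.03] op 0.0181
toe [0.5111 0.1577 0.0075] unit x,y 0.0071 0.0198 phi 17.48 yaw -11.49
handle [ 0.4351 -0.2162  0.1276] crown clear 1.1
```

Request:
move_arm([
  [[0.0005, 0.0025, -0.001], [0, 0, 0], 1],
  [[0.001, 0.005, -0.002], [0, 0, 0], 1],
  [[0.0015, 0.0075, -0.003], [0, 0, 0], 1],
  [[0.002, 0.01, -0.0035], [0, 0, 0], 1],
  [[0.0025, 0.0125, -0.004], [0, 0, 0], 1],
  [[0.003, 0.015, -0.005], [0, 0, 0], 1],
  [[0.003, 0.015, -0.005], [0, 0, 0], 1],
  [[0.003, 0.015, -0.005], [0, 0, 0], 1],
  [[0.003, 0.015, -0.005], [0, 0, 0], 1],
  [[0.003, 0.015, -0.005], [0, 0, 0], 1],
])

```text
time_s: 14.45
ee_pos: [0.4608, -0.0907, 0.0562]
eef_rot: [-3.141, 0.248, 1.372]
wrist_force: [0.1, 1.4, -4.3]
opening: 0.0183
```

```bash
python3 chk.py
```

```text
t 14.45 ee [ 0.4608 -0.0907  0.0562] F [ 0.13  1.44 -4.29] M [ 0.37 -0.1  -0.04] op 0.0183
toe [0.512  0.1622 0.006 ] unit x,y 0.0074 0.0244 phi 17.48 yaw -11.5
handle [ 0.436  -0.2117  0.1261] crown clear 1.1
```

Request:
move_arm([
  [[0.0005, 0.0025, -0.001], [0, 0, 0], 1],
  [[0.001, 0.005, -0.002], [0, 0, 0], 1],
  [[0.0015, 0.0075, -0.003], [0, 0, 0], 1],
  [[0.002, 0.01, -0.0035], [0, 0, 0], 1],
  [[0.0025, 0.0125, -0.004], [0, 0, 0], 1],
  [[0.003, 0.015, -0.005], [0, 0, 0], 1],
  [[0.003, 0.015, -0.005], [0, 0, 0], 1],
  [[0.003, 0.015, -0.005], [0, 0, 0], 1],
  [[0.003, 0.015, -0.005], [0, 0, 0], 1],
  [[0.003, 0.015, -0.005], [0, 0, 0], 1],
])

```text
time_s: 15.28
ee_pos: [0.4617, -0.0862, 0.0547]
eef_rot: [-3.141, 0.248, 1.372]
wrist_force: [0.5, 1.4, -4.5]
opening: 0.0182
```

```bash
python3 chk.py
```

```text
t 15.28 ee [ 0.4617 -0.0862  0.0547] F [ 0.48  1.4  -4.46] M [ 0.33 -0.08 -0.08] op 0.0182
toe [0.5129 0.1667 0.0045] unit x,y 0.0077 0.029 phi 17.48 yaw -11.49
handle [ 0.4369 -0.2072  0.1246] crown clear 1.0
```

Request:
move_arm([
  [[0.0005, 0.0025, -0.001], [0, 0, 0], 1],
  [[0.001, 0.005, -0.0015], [0, 0, 0], 1],
  [[0.0015, 0.0075, -0.002], [0, 0, 0], 1],
  [[0.002, 0.01, -0.003], [0, 0, 0], 1],
  [[0.0025, 0.0125, -0.0035], [0, 0, 0], 1],
  [[0.003, 0.014, -0.004], [0, 0, 0], 1],
  [[0.003, 0.014, -0.004], [0, 0, 0], 1],
  [[0.003, 0.014, -0.004], [0, 0, 0], 1],
  [[0.003, 0.014, -0.004], [0, 0, 0], 1],
  [[0.003, 0.014, -0.004], [0, 0, 0], 1],
])

```text
time_s: 16.12
ee_pos: [0.4629, -0.0847, 0.0548]
eef_rot: [-3.141, 0.254, 1.374]
wrist_force: [-2.7, -8.3, -1.3]
opening: 0.0179
```

```bash
python3 chk.py
```

```text
t 16.12 ee [ 0.4629 -0.0847  0.0548] F [-2.71 -8.26 -1.25] M [-1.28  0.29  0.02] op 0.0179
toe [0.5136 0.168  0.0031] unit x,y 0.0082 0.0304 phi 17.82 yaw -11.37
handle [ 0.4385 -0.2053  0.1255] crown clear 0.6
```

```bash
cat > plan.py <<'E'
from bar import *
import pickle
G=pickle.load(open('G.pkl','rb'))
def target(toexy,yawdeg,phideg,clear=0.):
    y=np.radians(yawdeg);p=np.radians(phideg)
    return frame([*toexy,toez(toexy,y,p,clear)],y,p)@G
E
python3 - <<'E'
from plan import *
TC=np.eye(4);TC[:3,:3]=rpy([-3.141,.248,1.372]);TC[:3,3]=[.4626,-.082,.0535]
pickle.dump(TC,open('TC.pkl','wb'))
for phi,cl in ((17.5,.001),(16,.001),(14,.001),(12,0),(10,0),(8,0),(5,0),(2,0),(0,0),(-2,0),(-3.5,0)):
    T=target((.513,.1651),-11.5,phi,cl);print(phi,cmd(TC,T),T[:3,3].round(4))
E
```

```text
17.5 ([-0.0028, -0.0192, 0.0059], [-0.0001, -0.0003, 0.0002]) [ 0.4618 -0.0877  0.0553]
16 ([-0.0036, -0.0232, -0.009], [0.008, -0.0019, 0.0002]) [ 0.4615 -0.089   0.0508]
14 ([-0.0045, -0.0276, -0.0291], [0.0189, -0.0041, 0.0002]) [ 0.4613 -0.0903  0.0448]
12 ([-0.0052, -0.031, -0.0529], [0.0298, -0.0064, 0.0002]) [ 0.461  -0.0913  0.0376]
10 ([-0.0057, -0.0334, -0.0734], [0.0407, -0.0086, 0.0001]) [ 0.4609 -0.092   0.0315]
8 ([-0.0059, -0.0347, -0.0941], [0.0516, -0.0108, 0.0001]) [ 0.4608 -0.0924  0.0253]
5 ([-0.0059, -0.0348, -0.1252], [0.0679, -0.0141, 0.0001]) [ 0.4608 -0.0924  0.0159]
2 ([-0.0055, -0.0324, -0.1563], [0.0843, -0.0175, 0.0001]) [ 0.461  -0.0917  0.0066]
0 ([-0.0049, -0.0296, -0.1769], [0.0951, -0.0197, 0.0001]) [ 4.611e-01 -9.090e-02  4.000e-04]
-2 ([-0.0041, -0.0257, -0.1974], [0.106, -0.0219, 0.0001]) [ 0.4614 -0.0897 -0.0057]
-3.5 ([-0.0034, -0.0221, -0.2126], [0.1142, -0.0235, 0.0001]) [ 0.4616 -0.0886 -0.0103]
```

Request:
move_arm([
  [[-0.001, -0.01, 0.003], [0, 0, 0], 1],
  [[-0.002, -0.019, 0.006], [0, 0, 0], 1],
  [[-0.003, -0.021, -0.001], [0.004, -0.001, 0], 1],
  [[-0.0036, -0.0232, -0.009], [0.008, -0.0019, 0], 1],
  [[-0.004, -0.0255, -0.019], [0.0135, -0.003, 0], 1],
  [[-0.0045, -0.0276, -0.0291], [0.0189, -0.0041, 0], 1],
  [[-0.0048, -0.0293, -0.041], [0.0243, -0.0052, 0], 1],
  [[-0.0052, -0.031, -0.0529], [0.0298, -0.0064, 0], 1],
  [[-0.0052, -0.031, -0.0529], [0.0298, -0.0064, 0], 1],
  [[-0.0052, -0.031, -0.0529], [0.0298, -0.0064, 0], 1],
], force=110)

```text
time_s: 16.95
ee_pos: [0.462, -0.09, 0.0389]
eef_rot: [3.14, 0.148, 1.371]
wrist_force: [-1.0, 10.8, 5.5]
opening: 0.0172
```

```bash
python3 chk.py
```

```text
t 16.95 ee [ 0.462  -0.09    0.0389] F [-1.01 10.78  5.53] M [1.4  0.25 0.18] op 0.0172
toe [0.5142 0.1664 0.0146] unit x,y 0.009 0.0289 phi 11.77 yaw -11.55
handle [ 0.4358 -0.2172  0.0962] crown clear 2.3
```

Request:
move_arm([
  [[-0.0002, -0.0012, -0.01], [0.0054, -0.0011, 0], 1],
  [[-0.0005, -0.0024, -0.0205], [0.0109, -0.0022, 0], 1],
  [[-0.0006, -0.003, -0.031], [0.0163, -0.0033, 0], 1],
  [[-0.0007, -0.0037, -0.0412], [0.0218, -0.0044, 0], 1],
  [[-0.0007, -0.0038, -0.052], [0.0272, -0.0055, 0], 1],
  [[-0.0007, -0.0038, -0.062], [0.0327, -0.0066, 0], 1],
  [[-0.0007, -0.0038, -0.0723], [0.0381, -0.0077, 0], 1],
  [[-0.0007, -0.0038, -0.0723], [0.0381, -0.0077, 0], 1],
  [[-0.0007, -0.0038, -0.0723], [0.0381, -0.0077, 0], 1],
  [[-0.0007, -0.0038, -0.0723], [0.0381, -0.0077, 0], 1],
])

```text
time_s: 17.78
ee_pos: [0.4621, -0.0898, 0.0175]
eef_rot: [3.14, 0.024, 1.371]
wrist_force: [0.2, 14.9, 6.5]
opening: 0.0173
```

```bash
python3 chk.py; cat > ov.py <<'E'
from bar import *
import pickle,sys
# overlay predicted bar on scene+top crops
tag=sys.argv[1]
G=pickle.load(open('G.pkl','rb'));B=tcpT(robot.state())@np.linalg.inv(G)
out=[]
for n,(x0,y0,w,h) in (('top',(215,160,100,110)),('scene',(335,170,100,110))):
    im=cams.grab_frame(n).copy();c=cams.camera_params(n)
    P=[(B@np.array([x,yy,z,1]))[:3] for x,yy,z in((-.01,0,.005),(.01,0,.005),(.01,-.06,.012),(-.01,-.06,.012))]
    uv=proj(c,np.array(P))
    crop=cv2.resize(im[y0:y0+h,x0:x0+w],None,fx=4,fy=4,interpolation=cv2.INTER_CUBIC)
    for u in uv: cv2.circle(crop,tuple(((u-[x0,y0])*4+2).astype(int)),2,(255,0,0),-1)
    out.append(crop)
save(tag,np.hstack(out))
E
python3 ov.py o11
```

```text
t 17.78 ee [ 0.4621 -0.0898  0.0175] F [ 0.16 14.94  6.5 ] M [ 2.09 -0.08  0.27] op 0.0173
toe [0.5145 0.1676 0.0258] unit x,y 0.0092 0.0301 phi 4.64 yaw -11.55
handle [ 0.4347 -0.223   0.0582] crown clear 2.9
```

View pics/o11.png

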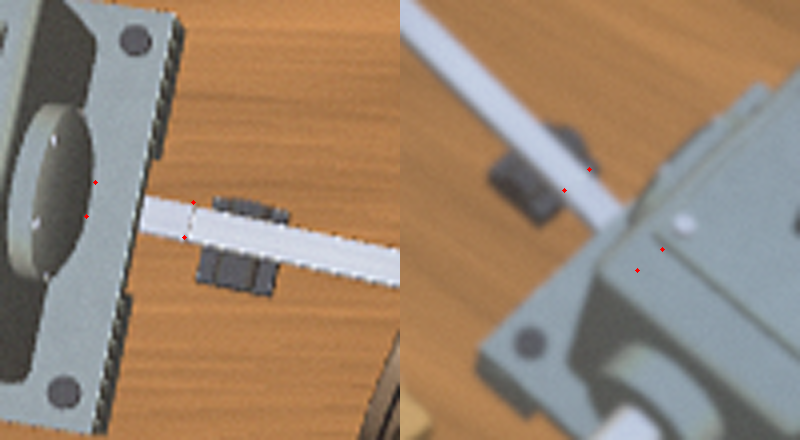

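Request:
move_arm([
  [[0.0005, 0.003, -0.008], [0.0054, -0.0011, 0], 1],
  [[0.0008, 0.005, -0.018], [0.0109, -0.0022, 0], 1],
  [[0.001, 0.0057, -0.031], [0.0164, -0.0034, 0], 1],
  [[0.0013, 0.007, -0.041], [0.0218, -0.0045, 0], 1],
  [[0.0017, 0.0085, -0.0517], [0.0272, -0.0056, 0], 1],
  [[0.002, 0.01, -0.062], [0.0327, -0.0067, 0], 1],
  [[0.0025, 0.0124, -0.0722], [0.0381, -0.0078, 0], 1],
  [[0.0025, 0.0124, -0.0722], [0.0381, -0.0078, 0], 1],
  [[0.0025, 0.0124, -0.0722], [0.0381, -0.0078, 0], 1],
  [[0.0025, 0.0124, -0.0722], [0.0381, -0.0078, 0], 1],
])

```text
time_s: 18.72
ee_pos: [0.4633, -0.0872, -0.0032]
eef_rot: [3.139, -0.097, 1.373]
wrist_force: [-0.1, 12.6, 10.6]
opening: 0.017
```

```bash
python3 chk.py; python3 - <<'E'
from bar import *
import pickle
G=pickle.load(open('G.pkl','rb'));B=tcpT(robot.state())@np.linalg.inv(G)
im=cams.grab_frame('wrist').copy();c=cams.camera_params('wrist')
P=[(B@np.array([x,-.4,z,1]))[:3] for x in(-.01,.01) for z in (0,.012)]
uv=proj(c,np.array(P));print('handle proj wrist',uv.round(0).tolist())
save('w12',im)
im=cams.grab_frame('scene').copy();c=cams.camera_params('scene');uv=proj(c,np.array(P));print(uv.round(1).tolist())
x0,y0=240,90
cr=cv2.resize(im[y0:y0+140,x0:x0+190],None,fx=4,fy=4,interpolation=cv2.INTER_CUBIC)
for u in uv: cv2.circle(cr,tuple(((u-[x0,y0])*4+2).astype(int)),2,(255,0,0),-1)
save('s12',cr)
E
```

```text
t 18.72 ee [ 0.4633 -0.0872 -0.0032] F [-0.11 12.64 10.62] M [1.73 0.07 0.33] op 0.017
toe [0.5146 0.1675 0.0366] unit x,y 0.0093 0.03 phi -2.26 yaw -11.45
handle [ 0.4353 -0.2242  0.0208] crown clear 3.2
handle proj wrist [[300.0, 492.0], [299.0, 517.0], [336.0, 492.0], [337.0, 517.0]]
[[286.6, 131.1], [286.2, 127.9], [280.5, 135.0], [280.1, 131.9]]
```

View pics/w12.png

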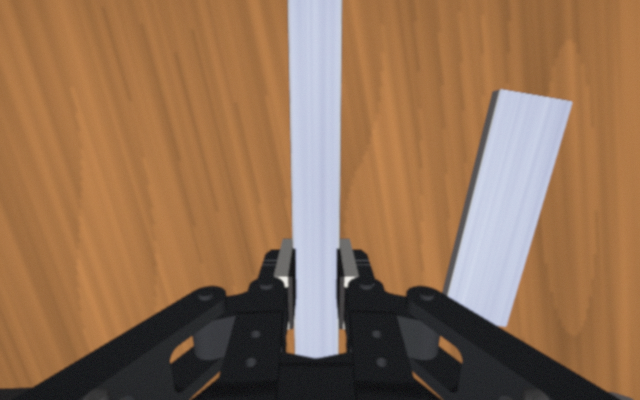

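View pics/s12.png

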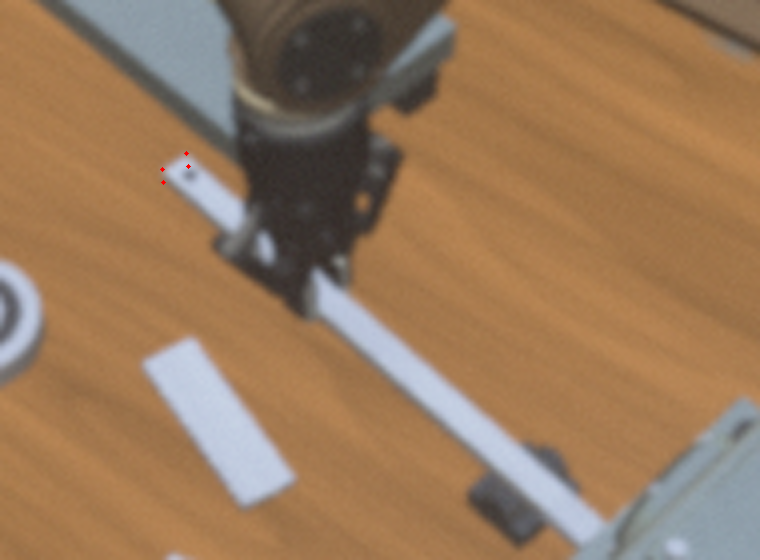

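```bash
python3 - <<'E'
from plan import *
toe=np.array([.5146,.1675]);K=np.array([.418,-.1635]);a=np.radians(-8.8)
sx=np.array([np.cos(a),np.sin(a)]);sy=np.array([-np.sin(a),np.cos(a)])
for ps in (-11.5,-17,-18,-19,-20,-21,-22):
    p=np.radians(ps);d=np.array([-np.sin(p),np.cos(p)])
    t0=(toe-K)@sy; s=t0/(d@sy); cross=(toe-s*d-K)@sx; h=(toe-.4*d-K)
    print(ps,'dist from toe to lip',s.round(4),'centre x at lip',cross.round(4),'handle',(h@sx).round(4),(h@sy).round(4),'grasp',(toe-.261*d).round(4), 'crown off',((toe-.088*d)-C).round(4))
s=robot.state();TC=tcpT(s)
# effective commanded = plan pose at phi -2 + 1mm
Tm=target((.513,.1651),-11.5,-2);Tm[:3,3]+=[.0002,.001,0]
print(Tm[:3,3],TC[:3,3])
def tg(yaw,phi,toe=(.5132,.1661)): 
    T=target(toe,yaw,phi)   # crown from C with yaw
    return T
for yaw,phi in ((-11.5,-4),(-13,-4),(-15,-4),(-17,-4),(-18.5,-4),(-20,-4)):
    T=tg(yaw,phi);print(yaw,phi,cmd(Tm,T),T[:3,3].round(4))
E
```

```text
-11.5 dist from toe to lip 0.3423 centre x at lip 0.0287 handle 0.026 -0.0577 grasp [ 0.4626 -0.0883] crown off [ 0.0057 -0.0018]
-17 dist from toe to lip 0.3454 centre x at lip -0.0044 handle -0.0122 -0.054 grasp [ 0.4383 -0.0821] crown off [-0.0025  0.0002]
-18 dist from toe to lip 0.3463 centre x at lip -0.0105 handle -0.0191 -0.053 grasp [ 0.4339 -0.0807] crown off [-0.004   0.0007]
-19 dist from toe to lip 0.3474 centre x at lip -0.0167 handle -0.026 -0.0518 grasp [ 0.4296 -0.0793] crown off [-0.0054  0.0012]
-20 dist from toe to lip 0.3485 centre x at lip -0.0229 handle -0.0329 -0.0505 grasp [ 0.4253 -0.0778] crown off [-0.0069  0.0017]
-21 dist from toe to lip 0.3498 centre x at lip -0.0291 handle -0.0397 -0.0491 grasp [ 0.4211 -0.0762] crown off [-0.0083  0.0022]
-22 dist from toe to lip 0.3512 centre x at lip -0.0354 handle -0.0465 -0.0475 grasp [ 0.4168 -0.0745] crown off [-0.0098  0.0028]
[ 0.4615695  -0.08871075 -0.00571221] [ 0.46329625 -0.08717283 -0.00321174]
-11.5 -4 ([0.001, 0.0049, -0.02], [0.0109, -0.0022, 0.0]) [ 0.4619 -0.0872 -0.0117]
-13 -4 ([-0.021, 0.0097, -0.02], [0.0109, -0.0024, -0.0083]) [ 0.4553 -0.0858 -0.0117]
-15 -4 ([-0.0502, 0.0169, -0.0199], [0.0108, -0.0025, -0.0194]) [ 0.4465 -0.0836 -0.0117]
-17 -4 ([-0.0791, 0.0252, -0.02], [0.0108, -0.0027, -0.0306]) [ 0.4378 -0.0811 -0.0117]
-18.5 -4 ([-0.1006, 0.0321, -0.02], [0.0107, -0.0029, -0.0389]) [ 0.4314 -0.0791 -0.0117]
-20 -4 ([-0.1219, 0.0395, -0.02], [0.0107, -0.003, -0.0472]) [ 0.425  -0.0769 -0.0117]
```

Request:
move_arm([
  [[0, 0.001, -0.005], [0.0025, -0.0005, 0], 1],
  [[0.0005, 0.002, -0.01], [0.005, -0.001, 0], 1],
  [[0.001, 0.003, -0.015], [0.0075, -0.0015, 0], 1],
  [[0.001, 0.005, -0.022], [0.0109, -0.0022, 0], 1],
  [[0.001, 0.005, -0.024], [0.0109, -0.0022, 0], 1],
  [[0.001, 0.005, -0.024], [0.0109, -0.0022, 0], 1],
  [[0.001, 0.005, -0.024], [0.0109, -0.0022, 0], 1],
  [[0.001, 0.005, -0.024], [0.0109, -0.0022, 0], 1],
  [[0.001, 0.005, -0.024], [0.0109, -0.0022, 0], 1],
  [[0.001, 0.005, -0.024], [0.0109, -0.0022, 0], 1],
])

```text
time_s: 19.65
ee_pos: [0.4646, -0.0861, -0.0087]
eef_rot: [3.138, -0.131, 1.375]
wrist_force: [-1.7, 13.1, 19.7]
opening: 0.0173
```

```bash
python3 chk.py; python3 - <<'E'
from bar import *
import pickle
G=pickle.load(open('G.pkl','rb'));B=tcpT(robot.state())@np.linalg.inv(G)
P=[(B@np.array([x,-.4,z,1]))[:3] for x in(-.01,.01) for z in (0,.012)]
im=cams.grab_frame('scene').copy();c=cams.camera_params('scene');uv=proj(c,np.array(P));print(uv.round(1).tolist())
x0,y0=260,100
cr=cv2.resize(im[y0:y0+60,x0:x0+80],None,fx=9,fy=9,interpolation=cv2.INTER_CUBIC)
for u in uv: cv2.circle(cr,tuple(((u-[x0,y0])*9+4).astype(int)),3,(255,0,0),-1)
# initial handle corners calibration
print(proj(c,np.array([[.4337,-.2745,.012],[.4139,-.2705,.012]])))
save('s13',cr)
t=cams.grab_frame('top').copy();save('t13',cv2.resize(t[160:270,140:290],None,fx=5,fy=5,interpolation=cv2.INTER_CUBIC))
E
```

```text
t 19.65 ee [ 0.4646 -0.0861 -0.0087] F [-1.67 13.14 19.69] M [1.95 0.4  0.65] op 0.0173
toe [0.5151 0.1672 0.0401] unit x,y 0.0098 0.0297 phi -4.25 yaw -11.33
handle [ 0.4367 -0.224   0.0105] crown clear 3.6
[[286.5, 134.1], [286.0, 130.8], [280.5, 138.0], [280.0, 134.8]]
[[269.30550671 125.91536844]
 [275.34477449 122.07560703]]
```

View pics/s13.png

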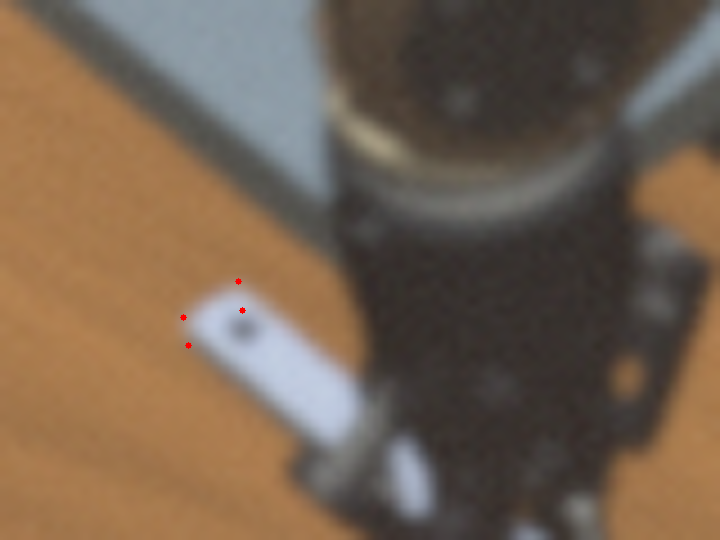

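View pics/t13.png

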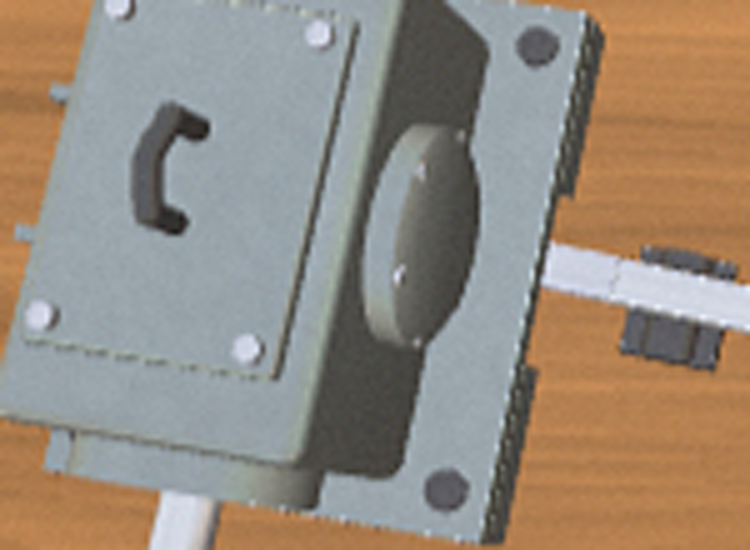

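Request:
move_arm([
  [[-0.011, 0.0024, 0], [0, 0, -0.0042], 1],
  [[-0.022, 0.0048, 0], [0, 0, -0.0083], 1],
  [[-0.0317, 0.007, 0], [0, 0, -0.012], 1],
  [[-0.0415, 0.0095, 0], [0, 0, -0.0157], 1],
  [[-0.0512, 0.012, 0], [0, 0, -0.0194], 1],
  [[-0.061, 0.0148, 0], [0, 0, -0.0231], 1],
  [[-0.0705, 0.0175, 0], [0, 0, -0.0268], 1],
  [[-0.08, 0.0203, 0], [0, 0, -0.0306], 1],
  [[-0.08, 0.0203, 0], [0, 0, -0.0306], 1],
  [[-0.08, 0.0203, 0], [0, 0, -0.0306], 1],
])

```text
time_s: 20.58
ee_pos: [0.4451, -0.0825, -0.0071]
eef_rot: [3.127, -0.13, 1.276]
wrist_force: [6.4, 11.1, 16.9]
opening: 0.0174
```

```bash
python3 chk.py; python3 ov.py o14
```

```text
t 20.58 ee [ 0.4451 -0.0825 -0.0071] F [ 6.41 11.06 16.86] M [ 1.44 -0.86  0.06] op 0.0174
toe [0.5203 0.1647 0.0413] unit x,y 0.0153 0.028 phi -4.17 yaw -17.06
handle [ 0.4033 -0.2167  0.0123] crown clear 5.0
```

View pics/o14.png

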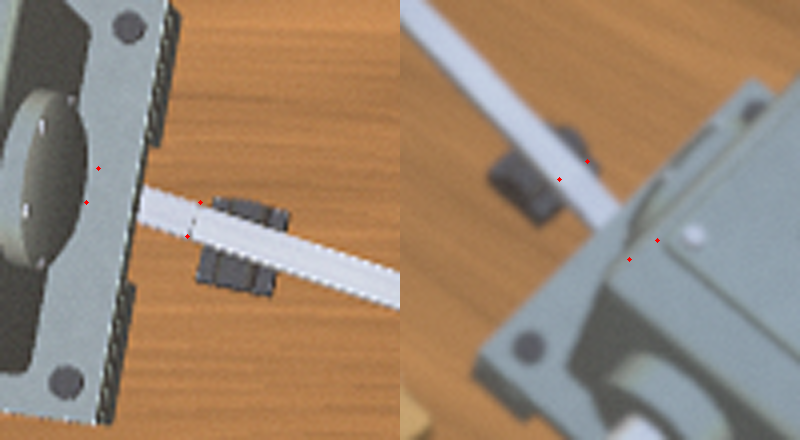

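```bash
python3 - <<'E'
from bar import *
im=cams.grab_frame('scene').copy()
x0,y0=260,90
a=cv2.resize(im[y0:y0+80,x0:x0+100],None,fx=7,fy=7,interpolation=cv2.INTER_CUBIC)
save('s15',a)
E
```

```text
(no output)
```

View pics/s15.png

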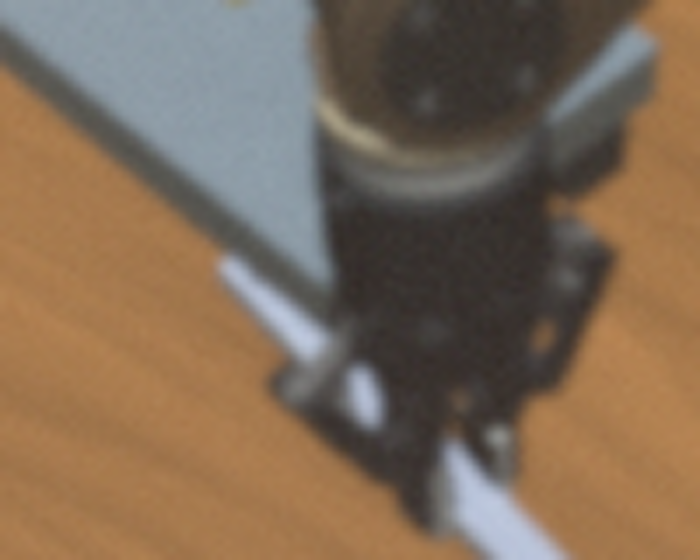

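Request:
move_arm([
  [[-0.008, 0.002, 0], [0, 0, -0.0036], 1],
  [[-0.016, 0.004, 0], [0, 0, -0.0073], 1],
  [[-0.024, 0.006, 0], [0, 0, -0.011], 1],
  [[-0.031, 0.008, 0], [0, 0, -0.0145], 1],
  [[-0.039, 0.01, 0], [0, 0, -0.018], 1],
  [[-0.047, 0.013, 0], [0, 0, -0.022], 1],
  [[-0.055, 0.015, 0], [0, 0, -0.0255], 1],
  [[-0.062, 0.017, 0], [0, 0, -0.029], 1],
  [[-0.062, 0.017, 0], [0, 0, -0.029], 1],
  [[-0.062, 0.017, 0], [0, 0, -0.029], 1],
])

```text
time_s: 21.57
ee_pos: [0.4274, -0.0774, -0.0071]
eef_rot: [3.125, -0.132, 1.183]
wrist_force: [8.4, 13.4, 15.7]
opening: 0.0171
```

```bash
python3 chk.py; python3 ov.py o16; python3 - <<'E'
from bar import *
im=cams.grab_frame('scene').copy()
x0,y0=260,90
a=cv2.resize(im[y0:y0+80,x0:x0+100],None,fx=7,fy=7,interpolation=cv2.INTER_CUBIC)
save('s16',a)
E
```

```text
t 21.57 ee [ 0.4274 -0.0774 -0.0071] F [ 8.42 13.38 15.71] M [ 1.64 -1.33  0.  ] op 0.0171
toe [0.5251 0.1617 0.042 ] unit x,y 0.0204 0.0257 phi -4.29 yaw -22.37
handle [ 0.3733 -0.2072  0.012 ] crown clear 5.5
```

View pics/o16.png

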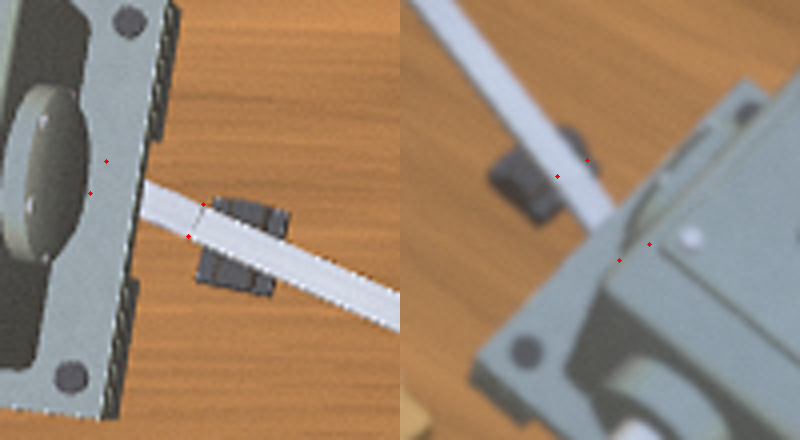

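View pics/s16.png

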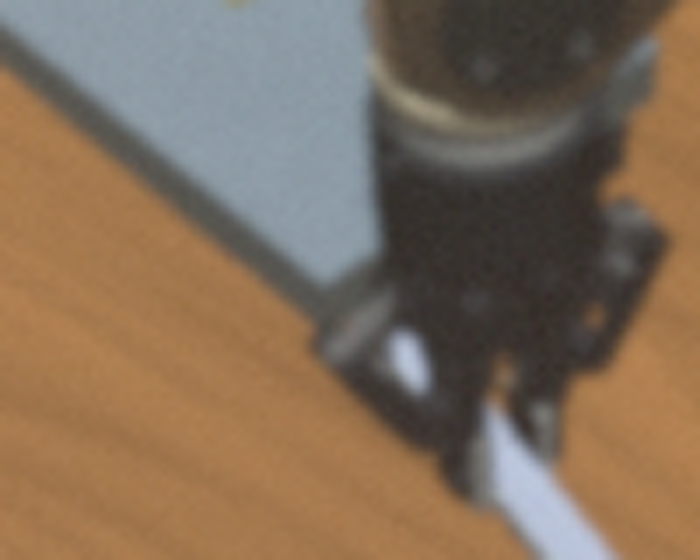

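Request:
move_arm([
  [[0.0006, 0.0007, 0.0015], [-0.0008, 0.0003, 0], 1],
  [[0.0012, 0.0014, 0.003], [-0.0016, 0.0006, 0], 1],
  [[0.0018, 0.002, 0.0045], [-0.0024, 0.001, 0], 1],
  [[0.0024, 0.0028, 0.006], [-0.0033, 0.0013, 0], 1],
  [[0.003, 0.0035, 0.008], [-0.0042, 0.0017, 0], 1],
  [[0.0035, 0.004, 0.01], [-0.0052, 0.0021, 0], 1],
  [[0.0035, 0.004, 0.01], [-0.0052, 0.0021, 0], 1],
  [[0.0035, 0.004, 0.01], [-0.0052, 0.0021, 0], 1],
  [[0.0035, 0.004, 0.01], [-0.0052, 0.0021, 0], 1],
  [[0.0035, 0.004, 0.01], [-0.0052, 0.0021, 0], 1],
])

```text
time_s: 22.55
ee_pos: [0.4269, -0.0781, -0.0053]
eef_rot: [3.126, -0.109, 1.185]
wrist_force: [3.7, 2.2, 10.6]
opening: 0.0173
```

```bash
python3 chk.py
```

```text
t 22.55 ee [ 0.4269 -0.0781 -0.0053] F [ 3.73  2.23 10.61] M [ 0.11 -0.63 -0.16] op 0.0173
toe [0.5246 0.1621 0.0379] unit x,y 0.0199 0.026 phi -2.99 yaw -22.28
handle [ 0.3731 -0.2075  0.017 ] crown clear 3.4
```

Request:
move_arm([
  [[0.0002, 0.0001, 0.0015], [-0.0005, 0.0002, 0], 1],
  [[0.0004, 0.0002, 0.003], [-0.001, 0.0004, 0], 1],
  [[0.0006, 0.0003, 0.0045], [-0.0015, 0.0006, 0], 1],
  [[0.0008, 0.0004, 0.006], [-0.002, 0.0008, 0], 1],
  [[0.001, 0.0005, 0.008], [-0.0026, 0.001, 0], 1],
  [[0.001, 0.0005, 0.008], [-0.0026, 0.001, 0], 1],
  [[0.001, 0.0005, 0.008], [-0.0026, 0.001, 0], 1],
  [[0.001, 0.0005, 0.008], [-0.0026, 0.001, 0], 1],
  [[0.001, 0.0005, 0.008], [-0.0026, 0.001, 0], 1],
  [[0.001, 0.0005, 0.008], [-0.0026, 0.001, 0], 1],
])

```text
time_s: 23.38
ee_pos: [0.4265, -0.0784, -0.0045]
eef_rot: [3.125, -0.099, 1.185]
wrist_force: [7.1, -1.4, -1.5]
opening: 0.017
```

```bash
python3 chk.py
```

```text
t 23.38 ee [ 0.4265 -0.0784 -0.0045] F [ 7.07 -1.38 -1.54] M [-0.65 -1.13 -0.28] op 0.017
toe [0.5245 0.1622 0.036 ] unit x,y 0.0198 0.0261 phi -2.4 yaw -22.3
handle [ 0.3728 -0.2076  0.0193] crown clear 2.4
```

Request:
move_arm([
  [[0.002, -0.0008, 0], [0, 0, 0], 1],
  [[0.004, -0.0016, 0], [0, 0, 0], 1],
  [[0.006, -0.0025, 0], [0, 0, 0], 1],
  [[0.006, -0.0025, 0], [0, 0, 0], 1],
  [[0.006, -0.0025, 0], [0, 0, 0], 0.4],
  [[0.006, -0.0025, 0], [0, 0, 0], 0.3],
  [[0.006, -0.0025, 0], [0, 0, 0], 0.2],
  [[0.006, -0.0025, 0], [0, 0, 0], 0.1],
  [[0.006, -0.0025, 0], [0, 0, 0], 0],
  [[0.006, -0.0025, 0], [0, 0, 0], 0],
])

```text
time_s: 24.22
ee_pos: [0.4218, -0.0752, -0.0079]
eef_rot: [-3.141, -0.101, 1.185]
wrist_force: [0.4, 0.8, -0.1]
opening: 0.0429
```

```bash
python3 chk.py; python3 ov.py o17; python3 - <<'E'
from bar import *
im=cams.grab_frame('wrist');save('w17',im)
E
```

```text
t 24.22 ee [ 0.4218 -0.0752 -0.0079] F [ 0.38  0.81 -0.11] M [-0.05  0.03 -0.04] op 0.0429
toe [0.5198 0.1652 0.033 ] unit x,y 0.0147 0.0285 phi -2.49 yaw -22.22
handle [ 0.3687 -0.2047  0.0156] crown clear -0.8
```

View pics/w17.png

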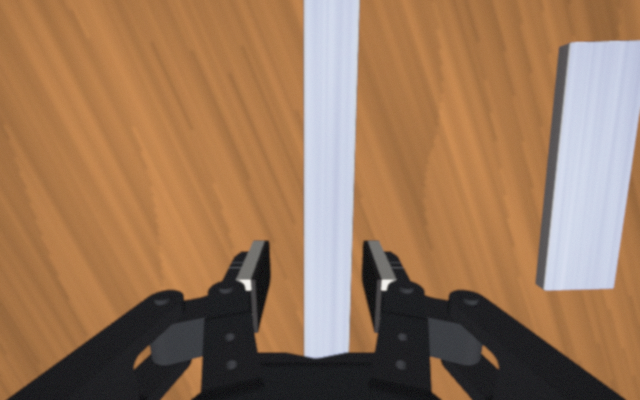

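View pics/o17.png

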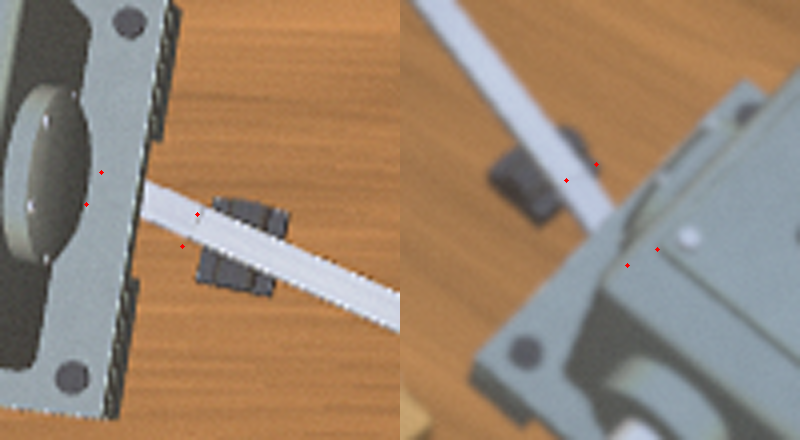

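```bash
python3 - <<'E'
from plan import *
s=robot.state();TC=tcpT(s);pickle.dump(TC,open('TCrel.pkl','wb'))
T=np.eye(4);T[:3,:3]=rpy([np.pi,0,np.radians(69.7)]);T[:3,3]=[.5435,-.1319,.06]
print(cmd(TC,T))
E
```

```text
([0.4044, -0.1884, 0.2254], [-0.0297, 0.0118, 0.01])
```

Request:
move_arm([
  [[0, 0, 0.12], [0, 0, 0], 0],
  [[0, 0, 0.25], [0, 0, 0], 0],
  [[0, 0, 0.33], [0, 0, 0], 0],
  [[0.1, -0.05, 0.33], [-0.01, 0.004, 0.003], -0.1],
  [[0.2, -0.1, 0.33], [-0.02, 0.008, 0.006], -0.2],
  [[0.3, -0.15, 0.33], [-0.0297, 0.0118, 0.01], -0.3],
  [[0.4044, -0.1884, 0.33], [-0.0297, 0.0118, 0.01], -0.3],
  [[0.4044, -0.1884, 0.33], [-0.0297, 0.0118, 0.01], -0.3],
  [[0.4044, -0.1884, 0.33], [-0.0297, 0.0118, 0.01], -0.3],
  [[0.4044, -0.1884, 0.33], [-0.0297, 0.0118, 0.01], -0.3],
])

```text
time_s: 25.2
ee_pos: [0.5427, -0.1316, 0.0907]
eef_rot: [-3.14, -0.0, 1.216]
wrist_force: [0.4, 0.5, 0.0]
opening: 0.0556
```

```bash
python3 st.py; python3 - <<'E'
from bar import *
import pickle
c=cams.camera_params('wrist');im=cams.grab_frame('wrist');save('w18',im);pickle.dump(dict(im=im,c=c),open('w18.pkl','wb'))
im=cams.grab_frame('scene');save('s18',im);im=cams.grab_frame('top');save('t18',im)
E
```

```text
{'time_s': 25.2, 'joint_positions': [-0.4196, 0.1569, 1.9535, 0.0001, 1.033, -0.0654], 'ee_pos': [0.5427, -0.1316, 0.0907], 'eef_rot': [-3.1397, -0.0002, 1.2165], 'wrist_force': [0.3785, 0.4502, 0.0369], 'torque': [0.0248, -0.0097, -0.0227], 'opening': 0.0556}
toolx [0.347 0.938 0.   ] y [ 0.938 -0.347 -0.002] z [-0.002  0.001 -1.   ]
```

View pics/w18.png

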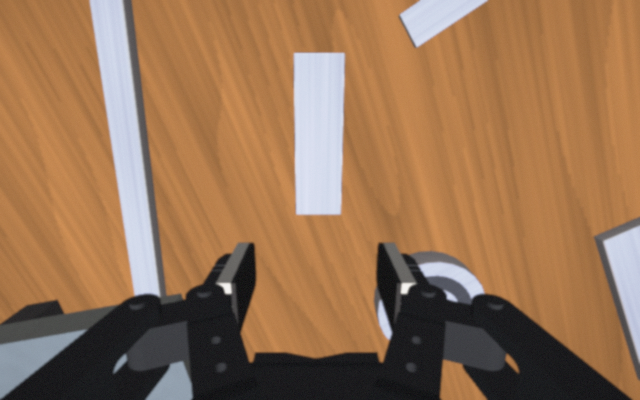

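View pics/s18.png

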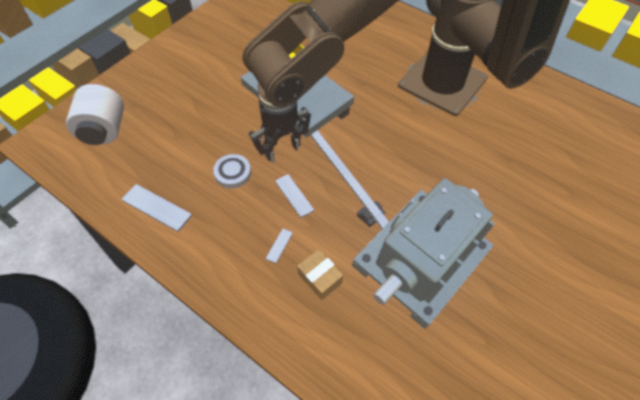

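```bash
python3 - <<'E'
from bar import *
import pickle
c=pickle.load(open('w18.pkl','rb'))['c']
for u in((296.5,215),(341,215),(293.5,53),(344.5,53)): print(onz(c,u,.008).round(4))
print(proj(c,np.array([[.5427,-.1316,.008],[.5427,-.1316,.0907],[.5427,-.1316,.0907+.019]])))
E
```

```text
[ 0.5205 -0.1423  0.008 ]
[ 0.5539 -0.1547  0.008 ]
[ 0.562 -0.03   0.008]
[ 0.5953 -0.0424  0.008 ]
[[317.90105577 193.60797696]
 [318.54827308 235.5317063 ]
 [318.78568367 250.91006074]]
```

Request:
move_arm([
  [[0, 0, -0.1], [0, 0, 0], -0.3],
  [[0, 0, -0.2], [0, 0, 0], -0.3],
  [[0, 0, -0.28], [0, 0, 0], -0.2],
  [[0, 0, -0.31], [0, 0, 0], -0.2],
  [[0, 0, -0.33], [0, 0, 0], -0.1],
  [[0, 0, -0.345], [0, 0, 0], -0.1],
  [[0, 0, -0.35], [0, 0, 0], -0.1],
  [[0, 0, -0.355], [0, 0, 0], -0.1],
  [[0, 0, -0.36], [0, 0, 0], -0.1],
  [[0, 0, -0.36], [0, 0, 0], -0.1],
])

```text
time_s: 26.18
ee_pos: [0.5443, -0.1323, -0.0157]
eef_rot: [3.14, 0.0, 1.216]
wrist_force: [0.2, 0.1, -0.6]
opening: 0.0472
```

```bash
python3 st.py
```

```text
{'time_s': 26.1833, 'joint_positions': [-0.4196, 0.3239, 1.9854, 0.0001, 0.8303, -0.0653], 'ee_pos': [0.5443, -0.1323, -0.0157], 'eef_rot': [3.1396, 0.0001, 1.2165], 'wrist_force': [0.1663, 0.0714, -0.6475], 'torque': [0.0149, -0.0044, 0.0128], 'opening': 0.0472}
toolx [ 0.347  0.938 -0.   ] y [ 0.938 -0.347  0.002] z [ 0.002 -0.001 -1.   ]
```

Probe down slowly to the bench.

Request:
move_arm([
  [[0, 0, -0.005], [0, 0, 0], -0.1],
  [[0, 0, -0.01], [0, 0, 0], -0.1],
  [[0, 0, -0.013], [0, 0, 0], -0.1],
  [[0, 0, -0.016], [0, 0, 0], -0.1],
  [[0, 0, -0.02], [0, 0, 0], -0.1],
  [[0, 0, -0.023], [0, 0, 0], -0.1],
  [[0, 0, -0.027], [0, 0, 0], -0.1],
  [[0, 0, -0.03], [0, 0, 0], -0.1],
  [[0, 0, -0.03], [0, 0, 0], -0.1],
  [[0, 0, -0.03], [0, 0, 0], -0.1],
])

```text
time_s: 27.02
ee_pos: [0.5436, -0.1321, -0.0256]
eef_rot: [3.141, -0.0, 1.216]
wrist_force: [0.1, -0.1, -0.2]
opening: 0.047
```

```bash
python3 st.py
```

```text
{'time_s': 27.0167, 'joint_positions': [-0.4197, 0.341, 1.9866, 0.0001, 0.8137, -0.0653], 'ee_pos': [0.5436, -0.1321, -0.0256], 'eef_rot': [3.1414, -0.0, 1.2164], 'wrist_force': [0.1221, -0.1332, -0.2429], 'torque': [0.0311, -0.0118, 0.0076], 'opening': 0.047}
toolx [0.347 0.938 0.   ] y [ 0.938 -0.347  0.   ] z [ 0. -0. -1.]
```

Request:
move_arm([
  [[0, 0, -0.003], [0, 0, 0], -0.1],
  [[0, 0, -0.006], [0, 0, 0], -0.1],
  [[0, 0, -0.006], [0, 0, 0], 0],
  [[0, 0, -0.006], [0, 0, 0], 0.2],
  [[0, 0, -0.006], [0, 0, 0], 0.4],
  [[0, 0, -0.006], [0, 0, 0], 0.6],
  [[0, 0, -0.006], [0, 0, 0], 1],
  [[0, 0, -0.006], [0, 0, 0], 1],
  [[0, 0, -0.006], [0, 0, 0], 1],
  [[0, 0, -0.006], [0, 0, 0], 1],
], force=50)

```text
time_s: 27.85
ee_pos: [0.5442, -0.1323, -0.0266]
eef_rot: [3.14, 0.0, 1.217]
wrist_force: [-1.4, -0.0, 5.2]
opening: 0.0342
```

```bash
python3 st.py; python3 - <<'E'
from bar import *
import pickle
c=cams.camera_params('wrist');im=cams.grab_frame('wrist');save('w19',im);pickle.dump(dict(im=im,c=c),open('w19.pkl','wb'))
E
```

```text
{'time_s': 27.85, 'joint_positions': [-0.4196, 0.3433, 1.986, 0.0, 0.8109, -0.0654], 'ee_pos': [0.5442, -0.1323, -0.0266], 'eef_rot': [3.1403, 0.0001, 1.2166], 'wrist_force': [-1.4248, -0.0198, 5.1767], 'torque': [0.0334, 0.2267, 0.0236], 'opening': 0.0342}
toolx [ 0.347  0.938 -0.   ] y [ 0.938 -0.347  0.001] z [ 0.001 -0.001 -1.   ]
```

View pics/w19.png

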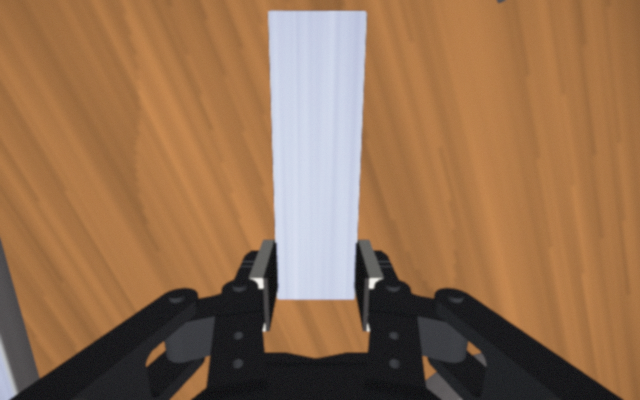

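```bash
python3 - <<'E'
from plan import *
T=np.eye(4);T[:3,:3]=rpy([np.pi,0,np.radians(82.3)]);T[:3,3]=[.5623,.0073,-.0156]
TC=np.eye(4);TC[:3,:3]=rpy([np.pi,0,1.2165]);TC[:3,3]=[.5437,-.1322,-.0276]
print(cmd(TC,T))
E
```

```text
([0.062, 0.465, 0.04], [0.0, 0.0, 0.07])
```

Request:
move_arm([
  [[0, 0, 0.02], [0, 0, 0], 1],
  [[0, 0, 0.05], [0, 0, 0], 1],
  [[0.01, 0.06, 0.05], [0, 0, 0.012], 1],
  [[0.02, 0.15, 0.05], [0, 0, 0.025], 1],
  [[0.035, 0.25, 0.05], [0, 0, 0.04], 1],
  [[0.05, 0.35, 0.05], [0, 0, 0.06], 1],
  [[0.062, 0.43, 0.05], [0, 0, 0.07], 1],
  [[0.062, 0.465, 0.05], [0, 0, 0.07], 1],
  [[0.062, 0.465, 0.05], [0, 0, 0.07], 1],
  [[0.062, 0.465, 0.05], [0, 0, 0.07], 1],
])

```text
time_s: 28.73
ee_pos: [0.5618, 0.0074, -0.0125]
eef_rot: [-3.141, 0.001, 1.437]
wrist_force: [0.1, 0.2, -2.8]
opening: 0.0346
```

```bash
python3 st.py; python3 - <<'E'
from bar import *
import pickle
c=cams.camera_params('wrist');im=cams.grab_frame('wrist');save('w20',im);pickle.dump(dict(im=im,c=c),open('w20.pkl','wb'))
im=cams.grab_frame('top');save('t20',cv2.resize(im[130:290,140:340],None,fx=4,fy=3.75,interpolation=cv2.INTER_CUBIC))
E
```

```text
{'time_s': 28.7333, 'joint_positions': [-0.1671, 0.3226, 1.9795, -0.0008, 0.8397, -0.0329], 'ee_pos': [0.5618, 0.0074, -0.0125], 'eef_rot': [-3.1413, 0.0006, 1.4372], 'wrist_force': [0.1492, 0.1936, -2.7973], 'torque': [-0.1466, 0.0417, 0.0214], 'opening': 0.0346}
toolx [ 0.133  0.991 -0.001] y [ 0.991 -0.133 -0.   ] z [-0.    -0.001 -1.   ]
```

View pics/w20.png

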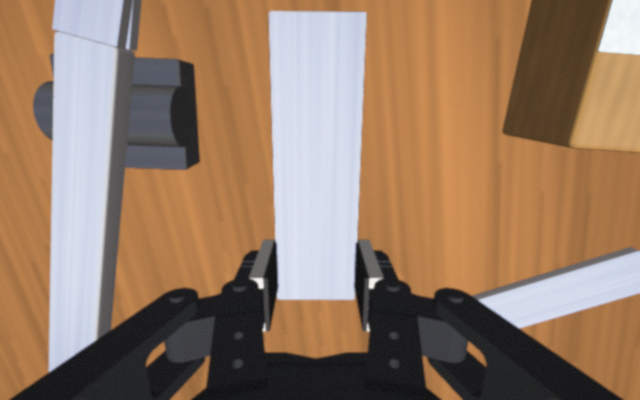

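View pics/t20.png

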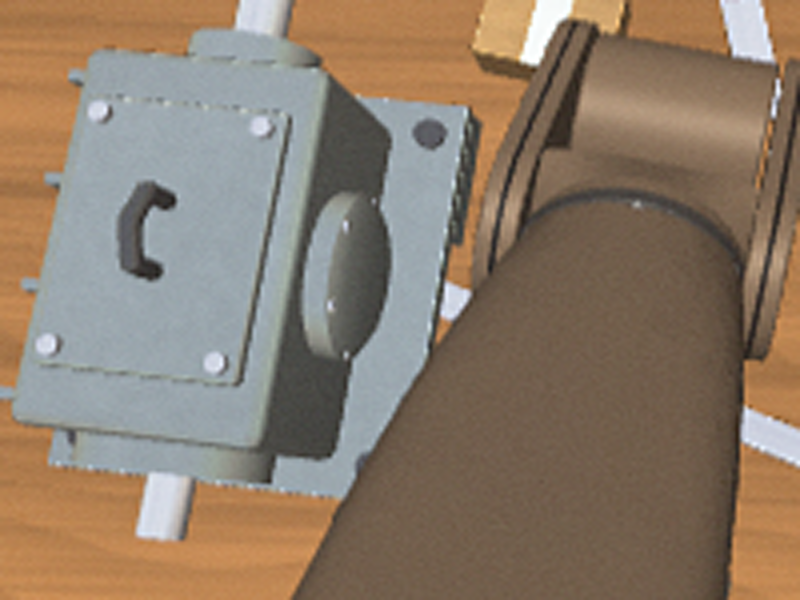

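```bash
python3 - <<'E'
from bar import *
T=cams.camera_params('top')
def ln(a,b,z):
    A=onz(T,a,z);B=onz(T,b,z);d=B-A;print(A.round(4),B.round(4),np.linalg.norm(d).round(4),np.degrees(np.arctan2(d[1],d[0])).round(2),((A+B)/2).round(4))
ln((243,268),(261.2,165),.038)
ln((240.75,263),(258.8,158.5),.052)
E
```

```text
[0.3845 0.1455 0.038 ] [0.6182 0.1182 0.038 ] 0.2354 -6.68 [0.5014 0.1319 0.038 ]
[0.3951 0.1486 0.052 ] [0.6295 0.1224 0.052 ] 0.2359 -6.37 [0.5123 0.1355 0.052 ]
```

Request:
move_arm([
  [[0, 0, -0.02], [0, 0, 0], 1],
  [[0, 0, -0.035], [0, 0, 0], 1],
  [[0, 0, -0.045], [0, 0, 0], 1],
  [[0.002, 0.015, -0.045], [0, 0, 0], 1],
  [[0.004, 0.03, -0.045], [0, 0, 0], 1],
  [[0.007, 0.05, -0.045], [0, 0, 0], 1],
  [[0.01, 0.07, -0.045], [0, 0, 0], 1],
  [[0.013, 0.09, -0.045], [0, 0, 0], 1],
  [[0.015, 0.107, -0.045], [0, 0, 0], 1],
  [[0.015, 0.107, -0.045], [0, 0, 0], 1],
])

```text
time_s: 29.67
ee_pos: [0.5668, 0.0409, -0.0258]
eef_rot: [3.141, -0.0, 1.438]
wrist_force: [-0.4, -0.8, -2.8]
opening: 0.0342
```

```bash
python3 st.py; python3 - <<'E'
from bar import *
import pickle
c=cams.camera_params('wrist');im=cams.grab_frame('wrist');save('w21',im)
im=cams.grab_frame('scene');save('s21',cv2.resize(im[160:320,280:480],None,fx=4,fy=3.75,interpolation=cv2.INTER_CUBIC))
E
```

```text
{'time_s': 29.6667, 'joint_positions': [-0.1067, 0.357, 1.9652, 0.0005, 0.8191, 0.0261], 'ee_pos': [0.5668, 0.0409, -0.0258], 'eef_rot': [3.1413, -0.0004, 1.4377], 'wrist_force': [-0.4427, -0.7782, -2.7615], 'torque': [-0.0756, 0.0197, -0.0198], 'opening': 0.0342}
toolx [0.133 0.991 0.   ] y [ 0.991 -0.133  0.   ] z [ 0.  0. -1.]
```

View pics/w21.png

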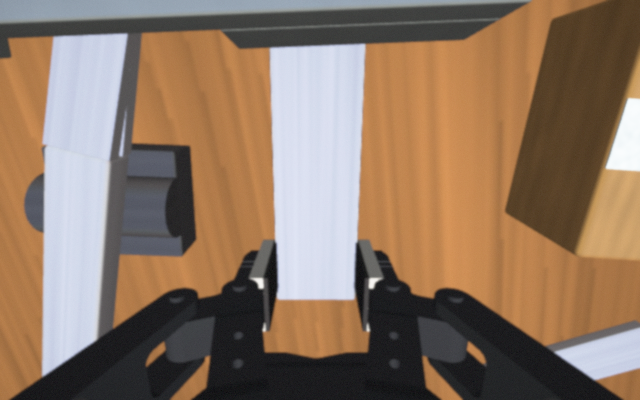

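View pics/s21.png

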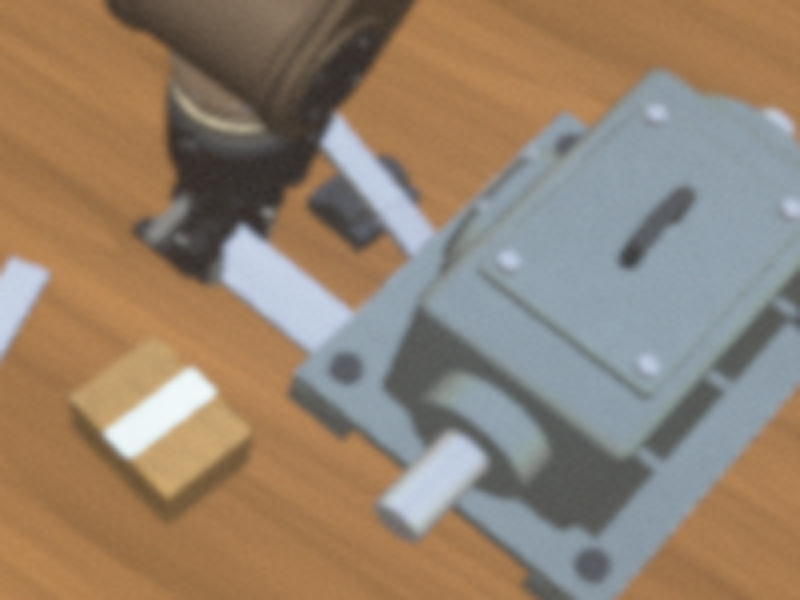

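```bash
python3 - <<'E'
from bar import *
c=cams.camera_params('wrist')
for z in (.012,.014,.016):
  a=onz(c,(240,47),z);b=onz(c,(468,38),z);print(z,a.round(4),b.round(4),np.linalg.norm(b-a).round(4),np.degrees(np.arctan2(*(b-a)[1::-1])).round(1))
s=robot.state();f=s['ee_pos'][:2]+.1023*np.array([.133,.991]);print('plate front',f)
E
```

```text
0.012 [0.5503 0.133  0.012 ] [0.6317 0.125  0.012 ] 0.0818 -5.6
0.014 [0.5506 0.1327 0.014 ] [0.6308 0.1248 0.014 ] 0.0806 -5.6
0.016 [0.551  0.1324 0.016 ] [0.63   0.1246 0.016 ] 0.0793 -5.6
plate front [0.58033152 0.14140849]
```

Request:
move_arm([
  [[0.0018, 0.015, 0], [0, 0, 0], 1],
  [[0.0036, 0.03, 0], [0, 0, 0], 1],
  [[0.0055, 0.045, 0], [0, 0, 0], 1],
  [[0.0073, 0.06, 0], [0, 0, 0], 1],
  [[0.009, 0.075, 0], [0, 0, 0], 1],
  [[0.011, 0.09, 0], [0, 0, 0], 1],
  [[0.0127, 0.105, 0], [0, 0, 0], 1],
  [[0.0145, 0.119, 0], [0, 0, 0], 1],
  [[0.0145, 0.119, 0], [0, 0, 0], 1],
  [[0.0145, 0.119, 0], [0, 0, 0], 1],
])

```text
time_s: 30.6
ee_pos: [0.5712, 0.0755, -0.0258]
eef_rot: [3.141, -0.0, 1.437]
wrist_force: [-0.2, 0.1, -3.2]
opening: 0.0347
```

```bash
python3 st.py; python3 - <<'E'
from bar import *
c=cams.camera_params('wrist');im=cams.grab_frame('wrist');save('w22',im)
s=robot.state();f=s['ee_pos'][:2]+.1023*np.array([.133,.991]);print('plate front',f)
E
```

```text
{'time_s': 30.6, 'joint_positions': [-0.0445, 0.371, 1.9457, 0.0, 0.8245, 0.0894], 'ee_pos': [0.5712, 0.0755, -0.0258], 'eef_rot': [3.1411, -0.0, 1.4369], 'wrist_force': [-0.2168, 0.1199, -3.1889], 'torque': [-0.0891, 0.0339, -0.0579], 'opening': 0.0347}
toolx [0.134 0.991 0.   ] y [ 0.991 -0.134  0.   ] z [ 0. -0. -1.]
plate front [0.58474527 0.1766879 ]
```

View pics/w22.png

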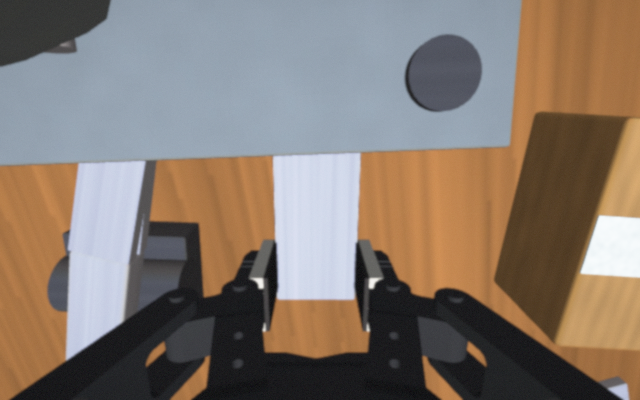

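Request:
move_arm([
  [[0, 0, -0.002], [0, 0, 0], 1],
  [[0, 0, -0.004], [0, 0, 0], 1],
  [[0, 0, -0.004], [0, 0, 0], 0.15],
  [[0, 0, -0.004], [0, 0, 0], 0.1],
  [[0, 0, -0.004], [0, 0, 0], 0],
  [[0, 0, -0.004], [0, 0, 0], 0],
  [[0, 0, -0.004], [0, 0, 0], 0],
  [[0, 0, -0.004], [0, 0, 0], 0],
  [[0, 0, -0.004], [0, 0, 0], 0],
  [[0, 0, -0.004], [0, 0, 0], 0],
])

```text
time_s: 31.48
ee_pos: [0.5712, 0.0752, -0.027]
eef_rot: [3.141, -0.0, 1.436]
wrist_force: [-0.3, -0.8, -0.8]
opening: 0.0425
```

```bash
python3 st.py
```

```text
{'time_s': 31.4833, 'joint_positions': [-0.0451, 0.3729, 1.9459, -0.0, 0.8223, 0.0894], 'ee_pos': [0.5712, 0.0752, -0.027], 'eef_rot': [3.1411, -0.0, 1.4363], 'wrist_force': [-0.3297, -0.8182, -0.8182], 'torque': [-0.0224, -0.0132, -0.0047], 'opening': 0.0425}
toolx [0.134 0.991 0.   ] y [ 0.991 -0.134  0.   ] z [ 0. -0. -1.]
```

Request:
move_arm([
  [[0, 0, 0.1], [0, 0, 0], 0],
  [[0, 0, 0.22], [0, 0, 0], 0],
  [[0, 0, 0.35], [0, 0, 0], 0],
  [[-0.05, -0.1, 0.45], [0, 0, 0], 0],
  [[-0.1, -0.2, 0.5], [0, 0, 0], 0],
  [[-0.15, -0.3, 0.5], [0, 0, 0], 0],
  [[-0.2, -0.35, 0.5], [0, 0, 0], 0],
  [[-0.2, -0.35, 0.5], [0, 0, 0], 0],
  [[-0.2, -0.35, 0.5], [0, 0, 0], 0],
  [[-0.2, -0.35, 0.5], [0, 0, 0], 0],
])

```text
time_s: 32.32
ee_pos: [0.5114, -0.0296, 0.1231]
eef_rot: [3.141, -0.0, 1.436]
wrist_force: [-0.3, 0.4, 0.4]
opening: 0.0421
```

```bash
python3 st.py; python3 - <<'E'
from bar import *
import pickle
c=cams.camera_params('wrist');im=cams.grab_frame('wrist');save('w23',im);pickle.dump(dict(im=im,c=c),open('w23.pkl','wb'))
im=cams.grab_frame('scene');save('s23',cv2.resize(im[90:290,260:500],None,fx=3.33,fy=3,interpolation=cv2.INTER_CUBIC))
E
```

```text
{'time_s': 32.3167, 'joint_positions': [-0.2563, 0.0112, 2.0441, 0.0005, 1.0854, -0.1218], 'ee_pos': [0.5114, -0.0296, 0.1231], 'eef_rot': [3.1407, -0.0003, 1.4361], 'wrist_force': [-0.323, 0.4493, 0.4371], 'torque': [0.019, 0.0018, -0.0051], 'opening': 0.0421}
toolx [0.134 0.991 0.   ] y [ 0.991 -0.134  0.001] z [ 0.001  0.    -1.   ]
```

View pics/w23.png

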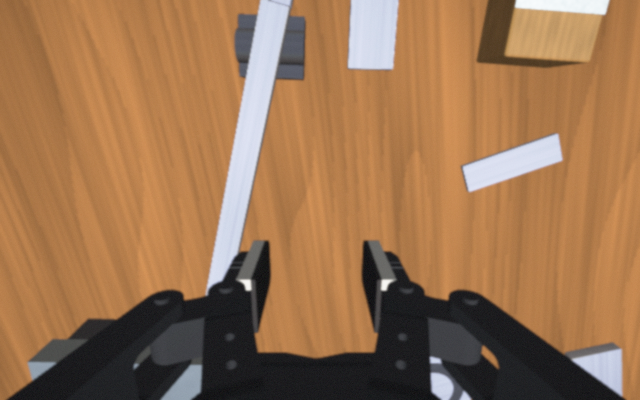

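View pics/s23.png

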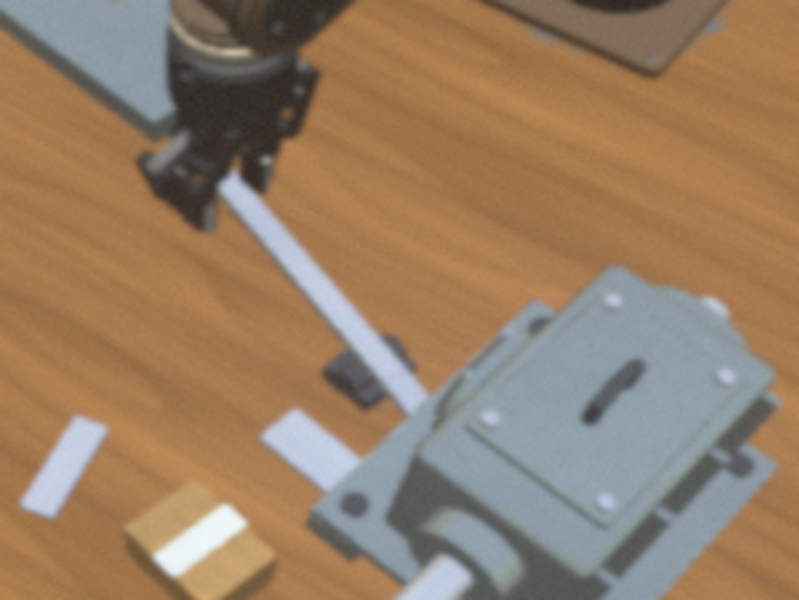

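```bash
python3 - <<'E'
from plan import *
TC=tcpT(robot.state())
T=np.eye(4);T[:3,:3]=rpy([3.128,-.099,1.185]);T[:3,3]=[.4265,-.0784,.09]
print(cmd(TC,T))
E
```

```text
([-0.2836, -0.1642, -0.1097], [0.0294, -0.0122, -0.0804])
```

Request:
move_arm([
  [[-0.1, -0.06, -0.02], [0.01, -0.004, -0.03], 0],
  [[-0.2, -0.12, -0.04], [0.02, -0.008, -0.06], 0],
  [[-0.284, -0.164, -0.06], [0.0294, -0.0122, -0.0804], 0],
  [[-0.284, -0.164, -0.08], [0.0294, -0.0122, -0.0804], 0],
  [[-0.284, -0.164, -0.11], [0.0294, -0.0122, -0.0804], 0],
  [[-0.284, -0.164, -0.2], [0.0294, -0.0122, -0.0804], 0],
  [[-0.284, -0.164, -0.25], [0.0294, -0.0122, -0.0804], 0],
  [[-0.284, -0.164, -0.25], [0.0294, -0.0122, -0.0804], 0],
  [[-0.284, -0.164, -0.25], [0.0294, -0.0122, -0.0804], 0],
  [[-0.284, -0.164, -0.25], [0.0294, -0.0122, -0.0804], 0],
])

```text
time_s: 33.25
ee_pos: [0.4274, -0.0788, 0.0488]
eef_rot: [3.127, -0.099, 1.186]
wrist_force: [0.1, -0.8, -0.3]
opening: 0.0427
```

```bash
python3 st.py; python3 - <<'E'
from bar import *
im=cams.grab_frame('wrist');save('w24',im)
E
```

```text
{'time_s': 33.25, 'joint_positions': [-0.482, -0.0732, 2.2861, 0.1249, 0.927, -0.1715], 'ee_pos': [0.4274, -0.0788, 0.0488], 'eef_rot': [3.1265, -0.0988, 1.1861], 'wrist_force': [0.0921, -0.7991, -0.337], 'torque': [-0.0005, 0.0594, 0.017], 'opening': 0.0427}
toolx [0.373 0.922 0.099] y [ 0.926 -0.377  0.015] z [ 0.051  0.086 -0.995]
```

View pics/w24.png

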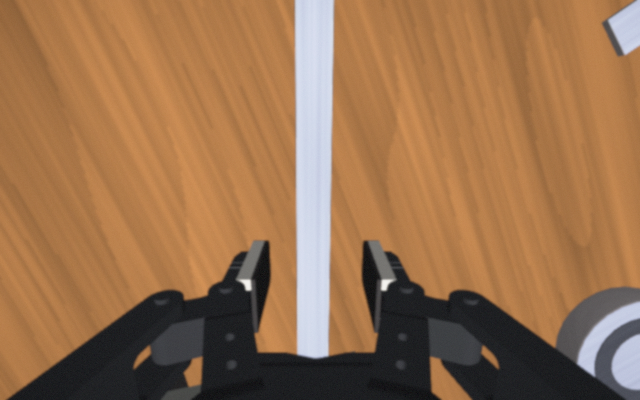

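Request:
move_arm([
  [[-0.002, 0, -0.08], [0, 0, 0], 0],
  [[-0.002, 0, -0.15], [0, 0, 0], 0],
  [[-0.002, 0, -0.183], [0, 0, 0], 0],
  [[-0.002, 0, -0.183], [0, 0, 0], 0.2],
  [[-0.002, 0, -0.183], [0, 0, 0], 0.4],
  [[-0.002, 0, -0.183], [0, 0, 0], 0.6],
  [[-0.002, 0, -0.183], [0, 0, 0], 0.8],
  [[-0.002, 0, -0.183], [0, 0, 0], 1],
  [[-0.002, 0, -0.183], [0, 0, 0], 1],
  [[-0.002, 0, -0.183], [0, 0, 0], 1],
], force=100)

```text
time_s: 34.13
ee_pos: [0.4267, -0.0796, -0.0055]
eef_rot: [3.125, -0.099, 1.184]
wrist_force: [-0.9, 0.3, 5.8]
opening: 0.0174
```

```bash
python3 chk.py
```

```text
t 34.13 ee [ 0.4267 -0.0796 -0.0055] F [-0.87  0.29  5.82] M [0.18 0.05 0.02] op 0.0174
toe [0.5247 0.161  0.035 ] unit x,y 0.0201 0.0249 phi -2.39 yaw -22.32
handle [ 0.3729 -0.2088  0.0183] crown clear 1.4
```

Request:
move_arm([
  [[0, 0, -0.003], [0.001, -0.0004, 0], 1],
  [[0, 0, -0.006], [0.0025, -0.001, 0], 1],
  [[0, 0, -0.01], [0.004, -0.0016, 0], 1],
  [[0, 0, -0.013], [0.006, -0.0025, 0], 1],
  [[0, 0.0005, -0.017], [0.0082, -0.0034, 0], 1],
  [[0, 0.001, -0.02], [0.0082, -0.0034, 0], 1],
  [[0, 0.001, -0.02], [0.0082, -0.0034, 0], 1],
  [[0, 0.001, -0.02], [0.0082, -0.0034, 0], 1],
  [[0, 0.001, -0.02], [0.0082, -0.0034, 0], 1],
  [[0, 0.001, -0.02], [0.0082, -0.0034, 0], 1],
], force=110)

```text
time_s: 34.97
ee_pos: [0.4284, -0.079, -0.0094]
eef_rot: [3.123, -0.129, 1.186]
wrist_force: [-2.3, 5.1, 19.7]
opening: 0.0174
```

```bash
python3 chk.py
```

```text
t 34.97 ee [ 0.4284 -0.079  -0.0094] F [-2.26  5.1  19.66] M [1.07 0.15 0.34] op 0.0174
toe [0.5256 0.1605 0.0388] unit x,y 0.0211 0.0245 phi -4.11 yaw -22.24
handle [ 0.3745 -0.2088  0.0102] crown clear 2.7
```

Request:
move_arm([
  [[0.011, -0.0042, 0], [0, 0, 0.0065], 1],
  [[0.022, -0.0082, 0], [0, 0, 0.013], 1],
  [[0.033, -0.012, 0], [0, 0, 0.0195], 1],
  [[0.044, -0.0155, 0], [0, 0, 0.026], 1],
  [[0.055, -0.019, 0], [0, 0, 0.0325], 1],
  [[0.067, -0.022, 0], [0, 0, 0.039], 1],
  [[0.078, -0.025, 0], [0, 0, 0.0455], 1],
  [[0.089, -0.028, 0], [0, 0, 0.052], 1],
  [[0.1, -0.0305, 0], [0, 0, 0.0583], 1],
  [[0.1, -0.0305, 0], [0, 0, 0.0583], 1],
])

```text
time_s: 35.8
ee_pos: [0.459, -0.0896, -0.0092]
eef_rot: [3.122, -0.126, 1.367]
wrist_force: [-1.3, 0.6, 17.0]
opening: 0.0172
```

```bash
python3 chk.py; python3 ov.py o25;  python3 - <<'E'
from bar import *
im=cams.grab_frame('scene').copy()
x0,y0=260,90
a=cv2.resize(im[y0:y0+80,x0:x0+100],None,fx=6,fy=6,interpolation=cv2.INTER_CUBIC)
save('s25',a)
E
```

```text
t 35.8 ee [ 0.459  -0.0896 -0.0092] F [-1.28  0.58 16.97] M [ 0.27  0.39 -0.23] op 0.0172
toe [0.5115 0.1636 0.0382] unit x,y 0.0067 0.0257 phi -3.95 yaw -11.86
handle [ 0.4294 -0.227   0.0107] crown clear 2.5
```

View pics/o25.png

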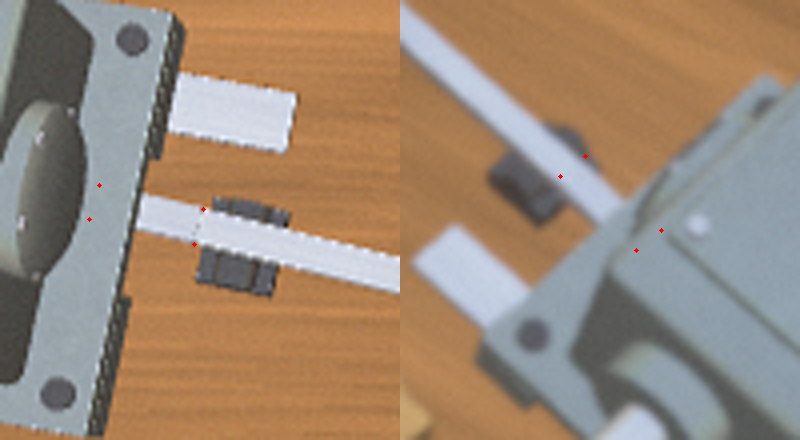

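View pics/s25.png

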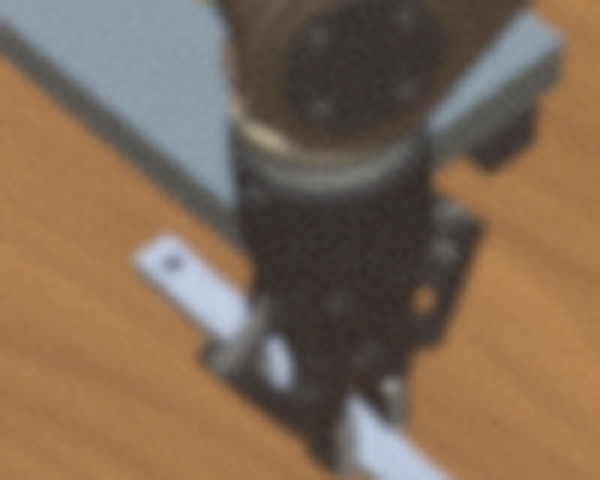

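```bash
python3 - <<'E'
from plan import *
toe=(.5110,.1625)
T0=target(toe,-11.9,-4)
for phi in (-3,-2,-1,0,1,2,3,4,6,8,10): print(phi,cmd(T0,target(toe,-11.9,phi)))
E
```

```text
-3 ([-0.0005, -0.0026, 0.0102], [-0.0054, 0.0011, -0.0])
-2 ([-0.001, -0.0049, 0.0206], [-0.0109, 0.0023, 0.0])
-1 ([-0.0015, -0.007, 0.0309], [-0.0163, 0.0034, -0.0])
0 ([-0.0019, -0.0088, 0.0413], [-0.0217, 0.0046, -0.0])
1 ([-0.0022, -0.0104, 0.0518], [-0.0272, 0.0057, -0.0])
2 ([-0.0025, -0.0117, 0.0623], [-0.0326, 0.0069, -0.0])
3 ([-0.0027, -0.0127, 0.0728], [-0.0381, 0.008, -0.0])
4 ([-0.0028, -0.0135, 0.0834], [-0.0435, 0.0092, -0.0])
6 ([-0.003, -0.0142, 0.1045], [-0.0544, 0.0115, -0.0])
8 ([-0.0029, -0.0139, 0.1256], [-0.0652, 0.0137, -0.0])
10 ([-0.0027, -0.0126, 0.1466], [-0.0761, 0.016, -0.0])
```

Request:
move_arm([
  [[-0.0002, -0.0013, 0.005], [-0.0027, 0.0006, 0], 1],
  [[-0.0005, -0.0026, 0.0102], [-0.0054, 0.0011, 0], 1],
  [[-0.0007, -0.0037, 0.0154], [-0.0081, 0.0017, 0], 1],
  [[-0.001, -0.0049, 0.0206], [-0.0109, 0.0023, 0], 1],
  [[-0.0012, -0.006, 0.0258], [-0.0136, 0.0029, 0], 1],
  [[-0.0015, -0.007, 0.0309], [-0.0163, 0.0034, 0], 1],
  [[-0.0017, -0.0079, 0.036], [-0.019, 0.004, 0], 1],
  [[-0.0019, -0.0088, 0.0413], [-0.0217, 0.0046, 0], 1],
  [[-0.0019, -0.0088, 0.0413], [-0.0217, 0.0046, 0], 1],
  [[-0.0019, -0.0088, 0.0413], [-0.0217, 0.0046, 0], 1],
])

```text
time_s: 36.78
ee_pos: [0.458, -0.0919, 0.0023]
eef_rot: [3.121, -0.056, 1.365]
wrist_force: [1.3, -0.7, 8.9]
opening: 0.0173
```

```bash
python3 chk.py
```

```text
t 36.78 ee [ 0.458  -0.0919  0.0023] F [ 1.29 -0.67  8.89] M [-0.08 -0.05 -0.41] op 0.0173
toe [0.5114 0.1638 0.0315] unit x,y 0.0066 0.0259 phi 0.07 yaw -11.96
handle [ 0.4285 -0.2276  0.032 ] crown clear 1.6
```

Request:
move_arm([
  [[-0.0001, -0.0008, 0.005], [-0.0027, 0.0006, 0], 1],
  [[-0.0003, -0.0016, 0.0105], [-0.0054, 0.0011, 0], 1],
  [[-0.0004, -0.0022, 0.0158], [-0.0081, 0.0017, 0], 1],
  [[-0.0006, -0.0029, 0.021], [-0.0109, 0.0023, 0], 1],
  [[-0.0007, -0.0034, 0.0263], [-0.0136, 0.0029, 0], 1],
  [[-0.0008, -0.0039, 0.0315], [-0.0163, 0.0034, 0], 1],
  [[-0.0009, -0.0043, 0.0368], [-0.019, 0.004, 0], 1],
  [[-0.0009, -0.0047, 0.0421], [-0.0218, 0.0046, 0], 1],
  [[-0.0009, -0.0047, 0.0421], [-0.0218, 0.0046, 0], 1],
  [[-0.0009, -0.0047, 0.0421], [-0.0218, 0.0046, 0], 1],
])

```text
time_s: 37.62
ee_pos: [0.4562, -0.0931, 0.013]
eef_rot: [3.124, 0.014, 1.365]
wrist_force: [4.7, -4.8, 1.0]
opening: 0.0171
```

```bash
python3 chk.py; python3 ov.py o26
```

```text
t 37.62 ee [ 0.4562 -0.0931  0.013 ] F [ 4.72 -4.79  0.98] M [-0.58 -0.56 -0.74] op 0.0171
toe [0.51   0.164  0.0238] unit x,y 0.0052 0.0259 phi 4.1 yaw -11.98
handle [ 0.4272 -0.2263  0.0524] crown clear -0.3
```

View pics/o26.png

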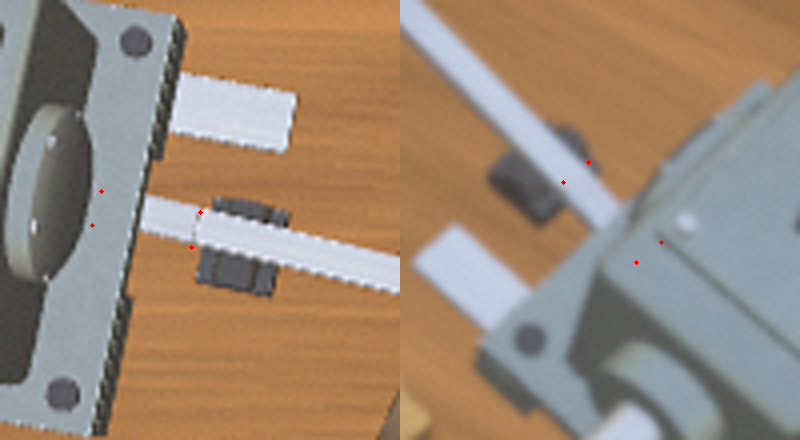

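Request:
move_arm([
  [[0, -0.0002, 0.004], [-0.002, 0.0004, 0], 1],
  [[0, -0.0003, 0.008], [-0.004, 0.0008, 0], 1],
  [[0, -0.0004, 0.012], [-0.006, 0.0013, 0], 1],
  [[0, -0.0005, 0.016], [-0.008, 0.0017, 0], 1],
  [[0, -0.0006, 0.02], [-0.01, 0.0021, 0], 1],
  [[0, -0.0006, 0.024], [-0.012, 0.0025, 0], 1],
  [[0, -0.0006, 0.028], [-0.014, 0.003, 0], 1],
  [[0, -0.0006, 0.0316], [-0.0163, 0.0034, 0], 1],
  [[0, -0.0006, 0.0316], [-0.0163, 0.0034, 0], 1],
  [[0, -0.0006, 0.0316], [-0.0163, 0.0034, 0], 1],
])

```text
time_s: 38.55
ee_pos: [0.454, -0.0916, 0.0213]
eef_rot: [3.13, 0.065, 1.368]
wrist_force: [0.7, 0.7, -2.7]
opening: 0.0174
```

```bash
python3 chk.py
```

```text
t 38.55 ee [ 0.454  -0.0916  0.0213] F [ 0.68  0.69 -2.71] M [ 0.49 -0.28 -0.17] op 0.0174
toe [0.5071 0.1659 0.0189] unit x,y 0.002 0.0274 phi 7.0 yaw -11.76
handle [ 0.4261 -0.2228  0.0676] crown clear -0.9
```

Request:
move_arm([
  [[-0.002, -0.008, 0.006], [0, 0, 0], 1],
  [[-0.004, -0.02, 0.008], [0, 0, 0], 1],
  [[-0.006, -0.04, 0.01], [0, 0, 0], 1],
  [[-0.008, -0.06, 0.012], [0, 0, 0], 1],
  [[-0.009, -0.08, 0.015], [0, 0, 0], 1],
  [[-0.01, -0.1, 0.018], [0, 0, 0], 1],
  [[-0.011, -0.12, 0.02], [0, 0, 0], 1],
  [[-0.012, -0.14, 0.022], [0, 0, 0], 1],
  [[-0.013, -0.1555, 0.024], [0, 0, 0], 1],
  [[-0.013, -0.1555, 0.024], [0, 0, 0], 1],
])

```text
time_s: 39.38
ee_pos: [0.4508, -0.1402, 0.0292]
eef_rot: [3.128, 0.066, 1.367]
wrist_force: [0.1, 0.3, -3.0]
opening: 0.0172
```

```bash
python3 chk.py; python3 ov.py o27
```

```text
t 39.38 ee [ 0.4508 -0.1402  0.0292] F [ 0.11  0.27 -2.96] M [0.11 0.12 0.06] op 0.0172
toe [0.5042 0.1172 0.0263] unit x,y 0.0057 -0.0212 phi 7.08 yaw -11.85
handle [ 0.4227 -0.2713  0.0756] crown clear 0.7
```

View pics/o27.png

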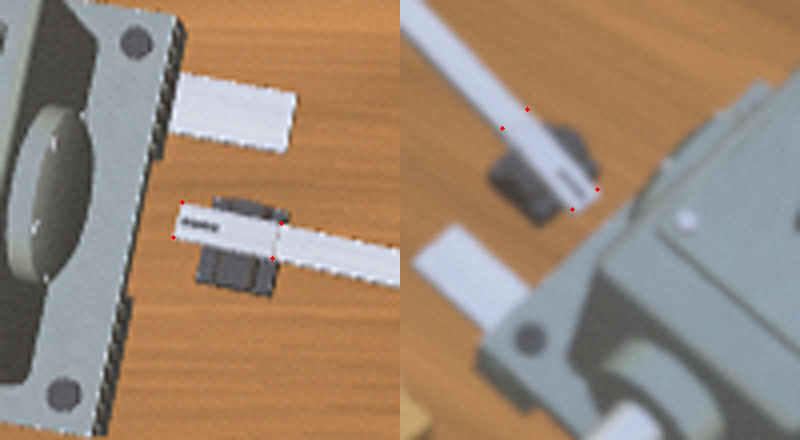

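```bash
python3 - <<'E'
from plan import *
toe=(.5035,.1172)
T0=target(toe,-11.85,7.0,.0005)
for phi in (5,3,1,-1,-3,-4.3): print(phi,cmd(T0,target(toe,-11.85,phi,.0005)))
E
```

```text
5 ([0.0001, 0.0002, -0.0265], [0.0109, -0.0023, -0.0])
3 ([0.0003, 0.0015, -0.053], [0.0217, -0.0046, 0.0])
1 ([0.0008, 0.0039, -0.0793], [0.0326, -0.0068, 0.0])
-1 ([0.0015, 0.0072, -0.1056], [0.0435, -0.0091, 0.0])
-3 ([0.0024, 0.0116, -0.1316], [0.0544, -0.0114, -0.0])
-4.3 ([0.0032, 0.015, -0.1484], [0.0614, -0.0129, -0.0])
```

Request:
move_arm([
  [[0, 0, -0.0133], [0.0055, -0.0011, 0], 1],
  [[0.0001, 0.0002, -0.0265], [0.0109, -0.0023, 0], 1],
  [[0.0003, 0.0015, -0.053], [0.0217, -0.0046, 0], 1],
  [[0.0008, 0.0039, -0.0793], [0.0326, -0.0068, 0], 1],
  [[0.0015, 0.0072, -0.1056], [0.0435, -0.0091, 0], 1],
  [[0.002, 0.0095, -0.119], [0.049, -0.0102, 0], 1],
  [[0.0024, 0.0116, -0.1316], [0.0544, -0.0114, 0], 1],
  [[0.0032, 0.015, -0.1484], [0.0614, -0.0129, 0], 1],
  [[0.0032, 0.015, -0.1484], [0.0614, -0.0129, 0], 1],
  [[0.0032, 0.015, -0.1484], [0.0614, -0.0129, 0], 1],
])

```text
time_s: 40.32
ee_pos: [0.4514, -0.1344, -0.0159]
eef_rot: [3.128, -0.132, 1.367]
wrist_force: [0.3, -0.3, -2.9]
opening: 0.0172
```

```bash
python3 chk.py
```

```text
t 40.32 ee [ 0.4514 -0.1344 -0.0159] F [ 0.31 -0.3  -2.86] M [-0.01  0.02 -0.04] op 0.0172
toe [0.5038 0.1185 0.0331] unit x,y 0.0052 -0.02 phi -4.27 yaw -11.83
handle [ 0.4221 -0.2719  0.0033] crown clear 0.3
```

Lower another 2.5 mm with the rest of the slope, then open gently.

Request:
move_arm([
  [[0, 0.0005, -0.003], [0.0012, -0.0002, 0], 1],
  [[0, 0.001, -0.006], [0.0022, -0.0004, 0], 1],
  [[0, 0.001, -0.007], [0.0022, -0.0004, 0], 1],
  [[0, 0.001, -0.007], [0.0022, -0.0004, 0], 1],
  [[0, 0.001, -0.007], [0.0022, -0.0004, 0], 0.5],
  [[0, 0.001, -0.007], [0.0022, -0.0004, 0], 0.4],
  [[0, 0.001, -0.007], [0.0022, -0.0004, 0], 0.2],
  [[0, 0.001, -0.007], [0.0022, -0.0004, 0], 0],
  [[0, 0.001, -0.007], [0.0022, -0.0004, 0], 0],
  [[0, 0.001, -0.007], [0.0022, -0.0004, 0], 0],
])

```text
time_s: 41.15
ee_pos: [0.4518, -0.134, -0.0176]
eef_rot: [3.128, -0.139, 1.367]
wrist_force: [-0.3, 1.0, -0.5]
opening: 0.0425
```

Request:
move_arm([
  [[0, 0, 0.1], [0, 0, 0], 0],
  [[0, 0, 0.22], [0, 0, 0], 0],
  [[0, 0, 0.35], [0, 0, 0], 0],
  [[0, 0, 0.5], [0, 0, 0], 0],
  [[0, 0.05, 0.6], [0, 0, 0], 0],
  [[0, 0.1, 0.7], [0, 0, 0], 0],
  [[0, 0.15, 0.8], [0, 0, 0], 0],
  [[0, 0.2, 0.8], [-0.02, 0.004, 0], 0],
  [[0, 0.25, 0.8], [-0.04, 0.008, 0], 0],
  [[0, 0.3, 0.8], [-0.044, 0.009, 0], 0],
])

```text
time_s: 41.98
ee_pos: [0.4519, -0.0427, 0.2235]
eef_rot: [3.125, 0.004, 1.368]
wrist_force: [0.1, 0.0, -0.4]
opening: 0.0432
```

```bash
python3 st.py; python3 - <<'E'
from bar import *
import pickle
c=cams.camera_params('wrist');im=cams.grab_frame('wrist');save('w30',im);pickle.dump(dict(im=im,c=c),open('w30.pkl','wb'))
im=cams.grab_frame('scene');save('s30',cv2.resize(im[90:290,240:500],None,fx=3,fy=3,interpolation=cv2.INTER_CUBIC))
im=cams.grab_frame('top');save('t30',im)
E
```

```text
{'time_s': 41.9833, 'joint_positions': [-0.3168, -0.248, 2.0859, -0.0025, 1.2866, -0.1136], 'ee_pos': [0.4519, -0.0427, 0.2235], 'eef_rot': [3.1248, 0.0043, 1.3683], 'wrist_force': [0.1197, 0.0076, -0.4336], 'torque': [0.0106, -0.0001, -0.0317], 'opening': 0.0432}
toolx [ 0.201  0.98  -0.004] y [ 0.979 -0.201  0.017] z [ 0.016 -0.008 -1.   ]
```

View pics/w30.png

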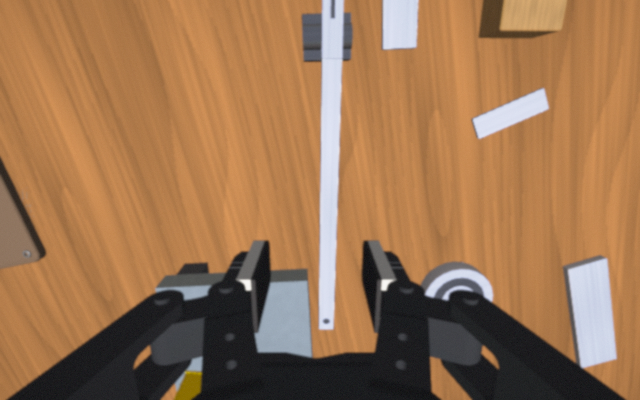

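View pics/s30.png

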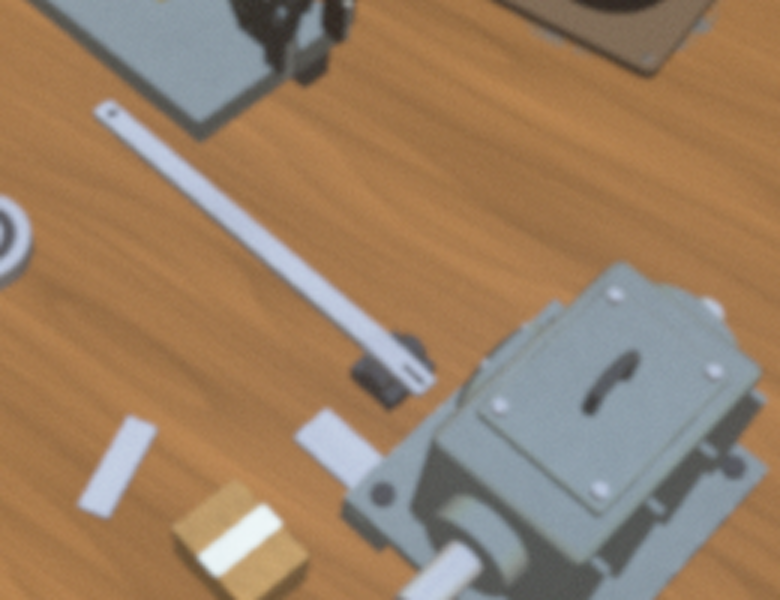

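Request:
move_arm([
  [[0.15, 0.4, 0], [0, 0, 0], 0],
  [[0.15, 0.4, 0], [0, 0, 0], 0],
  [[0.15, 0.4, 0], [0, 0, 0], 0],
  [[0.15, 0.4, 0], [0, 0, 0], 0],
  [[0.15, 0.4, 0], [0, 0, 0], 0],
  [[0.15, 0.4, 0], [0, 0, 0], 0],
  [[0.15, 0.4, 0], [0, 0, 0], 0],
  [[0.15, 0.4, 0], [0, 0, 0], 0],
  [[0.15, 0.4, 0], [0, 0, 0], 0],
  [[0.15, 0.4, 0], [0, 0, 0], 0],
])

```text
time_s: 42.97
ee_pos: [0.4965, 0.0751, 0.2223]
eef_rot: [3.128, 0.002, 1.366]
wrist_force: [0.4, -1.1, -0.7]
opening: 0.0426
```

```bash
python3 st.py; python3 - <<'E'
from bar import *
import pickle
c=cams.camera_params('wrist');im=cams.grab_frame('wrist');pickle.dump(dict(im=im,c=c),open('w31.pkl','wb'))
save('w31',cv2.resize(im[:200,130:430],None,fx=2.66,fy=2.66,interpolation=cv2.INTER_CUBIC))
E
```

```text
{'time_s': 42.9667, 'joint_positions': [-0.0498, -0.1236, 1.9824, -0.0046, 1.2693, 0.1567], 'ee_pos': [0.4965, 0.0751, 0.2223], 'eef_rot': [3.1276, 0.0022, 1.3655], 'wrist_force': [0.4153, -1.0948, -0.7178], 'torque': [-0.014, 0.0405, 0.0245], 'opening': 0.0426}
toolx [ 0.204  0.979 -0.002] y [ 0.979 -0.204  0.014] z [ 0.013 -0.005 -1.   ]
```

View pics/w31.png

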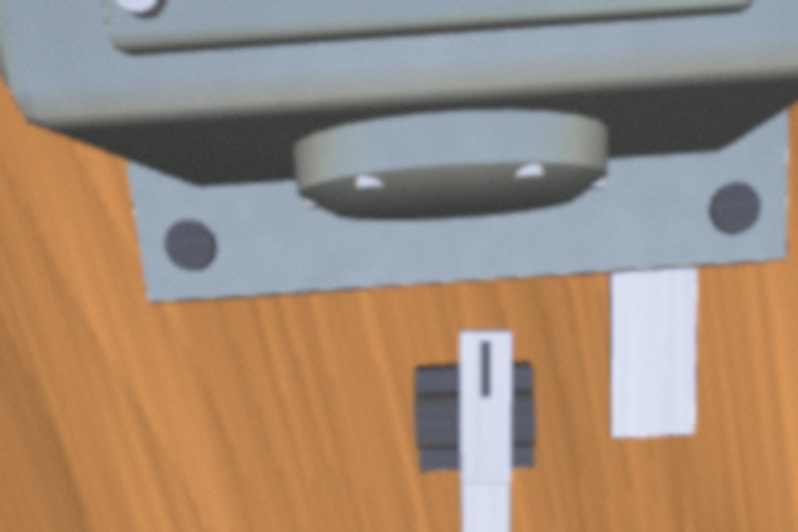

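```bash
python3 - <<'E'
from bar import *
import pickle
c=pickle.load(open('w31.pkl','rb'))['c']
p=lambda x,y,z: onz(c,(x/2.66+130,y/2.66),z)
L=p(148,301,.048);R=p(786,258,.048);print(L.round(4),R.round(4),np.linalg.norm(R-L))
ux=(R-L)[:2]/np.linalg.norm((R-L)[:2]);uy=np.array([-ux[1],ux[0]]);fe=(L+R)[:2]/2-uy*.002  # tilt shifts flange top edge back ~2mm
print('unit yaw',np.degrees(np.arctan2(ux[1],ux[0])),fe)
A=p(611,438,.008);B=p(694,434,.008);m=(A+B)[:2]/2;e=(B-A)[:2];e/=np.linalg.norm(e)
A2=p(611,275,.008);B2=p(697,270,.008);d=((A2+B2)/2-(A+B)/2)[:2];d/=np.linalg.norm(d)
f=m+.12*d; print('plate dir yaw',np.degrees(np.arctan2(-d[0],d[1])),'front unit x,y(-.1)',(f-fe)@ux,(f-fe)@uy-.1, np.linalg.norm(B-A))
t=(p(460,331,.036)+p(512,331,.036))[:2]/2;print('toe',(t-fe)@ux,(t-fe)@uy-.1)
E
```

```text
[0.3827 0.1571 0.048 ] [0.6185 0.1237 0.048 ] 0.2381781640199049
unit yaw -8.073904284586012 [0.50031047 0.13842467]
plate dir yaw -9.376510471840497 front unit x,y(-.1) 0.07854668606947612 -0.050260768431283034 0.036436582121360715
toe 0.0060120269346103684 -0.11817966687247716
```

```bash
python3 - <<'E'
from station import robot
print(robot.finish_job(), robot.state()['time_s'])
E
```

```text
the job is handed in; nothing more can be done
the job is handed in; nothing more can be done
```

I jacked up the gear unit's near foot with the pry bar, slid the packing plate under it, and let the unit down onto the plate. I handed the job in at about 43 s, and no verdict came back.

**What was done**
- The toe went in at a 17.5° slope and met the back of the notch about 30 mm in, with roughly 10 N measured at the wrist.
- The lever was tucked under the shelf lip and held the foot about 14–15 mm up by itself.
- The plate went in flat on the +x side of the bar.
- The handle was freed, the unit was lowered slowly, and the bar was drawn back across its block with the handle on the bench.

**Last checks, from the wrist camera before handing in**

| Check | Measured | Required |
|---|---|---|
| Plate end in unit y | about -0.050 m (50 mm in) | -0.070 to -0.035 m |
| Plate end in unit x | about +0.079 m | -0.11 to +0.11 m |
| Plate angle to the unit | about 1.3° off square | under 15° |
| Bar toe in unit y | about -0.118 m (18 mm clear) | below -0.103 m |

The unit stands within about 1–2 mm of its starting place, and the gripper touches nothing.

**Checks that disagreed or were not made**
- **Fingertip position:** the real fingertips end some 20–30 mm short of the reported TCP, so the first grasp closed above the bar. I found the true level by touch and regrasped.
- **Unit slid sideways:** swinging the bar under the lip dragged the unit's near side about 11 mm in +x. It came back when the bar was swung out.
- **Final foot height:** I worked this out from geometry as about 10.0 mm and did not measure it. The upper limit is 10.5 mm, so the margin is small.
- **Contact forces:** forces on the unit and on the lip were only inferred from the wrist force, not measured directly.

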